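# Empty the parts washer's catch tray

### The arm

A 6-joint arm with a two-finger parallel gripper is mounted at the origin on the work surface. World frame = base frame: x ahead of the robot, y to its left, z up, the work surface at z = 0. Lengths are in mm, angles in rad, forces in N, time in s.
With the tool pointing down it reaches from about 250 to 725 mm from the base axis. Payload 4 kg.
Tool frame: the origin (TCP) lies between the finger pads; the fingertips stand 17 mm ahead of it and the grasp point (between the pads) lies 2 mm behind it; y points along the fingers, x is the direction in which the jaws open and shut, and the axes are right-handed (so a half turn about y gives the same grasp; the last joint's range is limited). The gripper opens to 85 mm and grips with 20 to 120 N. Pads are 22 mm wide; open, the fingers measure 114 mm over their backs; the gripper's body (76 mm by 85 mm) begins 54 mm behind the grasp point. The pads swing forward as they close: fully open they stand 13 mm farther back than shut.
Start: joints at [1.277, 0.241, 0.005, 1.335, 0, 1.571], TCP at [144.794, 478.575, 248.306] pointing down, gripper open.
Joint ranges: [-2.72, 2.72], [-1.05, 1.87], [-1.09, 1.28], [-1.99, 2.15], [-1.42, 1.44], [-3.14, 3.14]. Speed limits (rad/s): [2.79, 2.79, 3.14, 3.14, 3.14, 3.14].

### API

Orientations are given as a rotation vector (axis times angle).
In Python, from rig import manip, viewer gives the robot as it stands.
- The arm moves only by the tool step_arm, never from a script. Its argument "deltas" is text: rows parted by semicolons, each of 5 numbers parted by spaces: the shift along the tool's x, y, z in m, then the turn about the tool's y in degrees, then the opening, from -1 (shut) to 1 (fully open), so that 0 is half open. In form: x y z turn gripper; .... A call has 1 to 20 rows; each row is the pose to reach, as a shift and turn from the pose measured when the call began, along the tool's axes at that moment; what a row does not reach only later rows make up. A row lasts 1/8 s, in which the tool goes at most 62.5 mm and 10.7 degrees, less where a joint would pass 70% of its speed; a pose out of reach is approached as far as the arm can. A call with a gripper value outside its range is refused whole. The fingers move at their own pace and stop on an object; "squeeze" is the grip in N (left out, the last holds). Time passes only in rows, so rows that repeat a pose let the fingers close. It gives the time, the measured TCP pose, the force and the opening at its end, in the units of the state.
- manip.state(): the state, without advancing time (a new reading comes with each control period).
- viewer.capture(name): name is "scene" or "top"; returns a dict with "frame" (420x560x3 uint8, blue, green, red), "intrinsics" (3x3 intrinsics, pixels), "rvec" (rotation vector, rad) and "tvec" (3), from world to camera coordinates, as OpenCV has them. Camera axes: x right, y down, z forward; pixel columns grow to the right and rows downward; lengths in mm; the calibration is good to about 2 mm. A picture is of the moment at which its call begins. There is no depth.
- manip.job_done(): hands the job in, once; it reports no verdict.
The state is a dict: "time": time; "qpos": joint angles; "joint_vel": joint speeds; "tau": joint torques, N m; "position": TCP position; "orientation": TCP orientation; "ft_force": force on the tool from outside, world axes, zero at the start; "ft_torque": the same for the moment, N m; "finger_gap": finger opening in mm.
Only numpy, scipy, OpenCV 4.12 (cv2) and the standard library are available. Lean on these libraries where they do the work, as an engineer would, in place of code of your own. Each camera call takes 0.05 s, during which the arm holds its last target.

### The job

Before reaching into the catch tray, stop the parts washer by pushing the roller lever of the limit switch over until it clicks, short of its hard stop, and let it spring back. Then move every clean casting from the tray into the blue tote, gripping the thin necks lightly and setting each down, not dropping it, so that all stand upright on the tote's floor. When all are in, push the lever over until it clicks and let it go again to restart the washer, leaving the other things on the bench alone.

Things in the scene. Friction and masses are not known exactly. Their poses are not given: they have to be found in the camera images.
- washer: grey bench-top parts washer, fixed, with its low black catch tray in front of the outlet. Origin on the bench under the tray's centre, z up; the tray measures 250 (own x) by 190 mm (own y) outside, floor 4 mm thick, walls 4 mm thick and 18 mm high. The machine itself, 340 mm wide and 225 mm tall, begins 160 mm from the origin towards its own -y.
- tray_in (a point): centre of the catch tray's inner floor, 4 mm above the bench
- switch: roller-lever limit switch on a small fixed post beside the tray: yellow housing, its top 116 mm above the bench, on a 70 by 60 mm foot; nothing of it but the lever rises above 116 mm. Origin on the bench at the centre of the foot, z up; its own +x is the way the lever deflects (roughly away from the robot).
- switch_arm (a joint): deflection of the switch's sprung lever, rad: 0 = upright (at rest), grows as the roller is pushed to the switch's own +x; the switch clicks at 0.4 and the lever meets its hard stop at 1.05. The lever pivots about a level axis along the switch's y, 50 mm below the roller's centre and 100 mm above the bench. It springs back when let go and takes about 2 N at the roller to start, 5 N at 0.6 rad and 7 N near the stop.
- roller (a point): centre of the red roller at the lever's tip, 20 mm in diameter, 14 mm wide (along the switch's y), 150 mm above the bench when at rest; it moves with the lever
- tote: blue open tote, fixed: 290 (own x) by 210 mm (own y) outside, walls 5 mm thick and 60 mm high, floor 5 mm thick. Origin under its centre on the bench, z up
- casting0: thin-walled aluminium casting, about 140 g (100 to 200 g): rectangular flange 54 (own x) by 40 (own y) by 10 mm, with a round neck 34 mm in diameter rising from its centre to 50 mm above its underside. Origin at the centre of the flange's underside, z up along the neck. Starts standing upright on the tray's floor; may be absent. The thin neck is spoilt by a squeeze of more than about 45 N a finger: about 25 N holds it well.
- casting1: thin-walled aluminium casting, about 140 g (100 to 200 g): rectangular flange 54 (own x) by 40 (own y) by 10 mm, with a round neck 34 mm in diameter rising from its centre to 50 mm above its underside. Origin at the centre of the flange's underside, z up along the neck. Starts standing upright on the tray's floor; may be absent. The thin neck is spoilt by a squeeze of more than about 45 N a finger: about 25 N holds it well.
- casting2: thin-walled aluminium casting, about 140 g (100 to 200 g): rectangular flange 54 (own x) by 40 (own y) by 10 mm, with a round neck 34 mm in diameter rising from its centre to 50 mm above its underside. Origin at the centre of the flange's underside, z up along the neck. Starts standing upright on the tray's floor; may be absent. The thin neck is spoilt by a squeeze of more than about 45 N a finger: about 25 N holds it well.
- casting3: thin-walled aluminium casting, about 140 g (100 to 200 g): rectangular flange 54 (own x) by 40 (own y) by 10 mm, with a round neck 34 mm in diameter rising from its centre to 50 mm above its underside. Origin at the centre of the flange's underside, z up along the neck. Starts standing upright on the tray's floor; may be absent. The thin neck is spoilt by a squeeze of more than about 45 N a finger: about 25 N holds it well.
- casting4: thin-walled aluminium casting, about 140 g (100 to 200 g): rectangular flange 54 (own x) by 40 (own y) by 10 mm, with a round neck 34 mm in diameter rising from its centre to 50 mm above its underside. Origin at the centre of the flange's underside, z up along the neck. Starts standing upright on the tray's floor; may be absent. The thin neck is spoilt by a squeeze of more than about 45 N a finger: about 25 N holds it well.
- casting5: thin-walled aluminium casting, about 140 g (100 to 200 g): rectangular flange 54 (own x) by 40 (own y) by 10 mm, with a round neck 34 mm in diameter rising from its centre to 50 mm above its underside. Origin at the centre of the flange's underside, z up along the neck. Starts standing upright on the tray's floor; may be absent. The thin neck is spoilt by a squeeze of more than about 45 N a finger: about 25 N holds it well.
- wrench: loose steel wrench, 170 mm long, lying on the bench near the robot; origin at its underside. Bystander
- can: loose upright bottle with a red band, 60 mm in diameter, 150 mm tall, origin under its centre. Bystander
- jar: loose amber jar, 70 mm in diameter, 80 mm tall, origin under its centre. Bystander
Not all that is in view belongs to the job. Leave any brown, pink or purple look-alike of the casting3 alone.

How it is judged:
By the outcome, as a careful person would: the job done as asked, in the order asked, and still so for the second after the job is handed in, with the robot touching nothing.
Of casting0, casting1, casting2, casting3, casting4, casting5 only 4 to 6 are there at a start; the rules pass over those that are not, and their reading is None.
At some moment in a run one of casting0, casting1, casting2, casting3, casting4, casting5 may be knocked a few centimetres aside while the robot is not near it.
It also fails if it takes over 210 s, if anything falls off the work surface, if the arm or the gripper's body presses on something with over 40 N, if the wrist force passes 120 N, or if a joint passes its speed limit or range.

## Working session

There is one attempt and no reset: what is moved stays moved. The work goes in short steps, Python scripts to look and compute and a tool call to move; the robot and the scene stay as the last step left them, time stands still between calls to the robot, and variables do not carry over. Pictures are saved under pics/ and viewed, and the job is handed in when it is done.

Besides the shell and the picture viewer there is one more tool, called after "Request:" as name(argument=value, ...), one argument or row to a line, values as JSON. step_arm: Moves the arm, as the interface text tells. Its arguments: {"type":"object","properties":{"deltas":{"type":"string"},"squeeze":{"type":"number"}},"required":["deltas"]}

```bash
ls; mkdir -p pics
python3 - <<'E'
from rig import manip, viewer
import cv2,numpy as np
print(manip.state())
for n in ("scene","top"):
    c=viewer.capture(n); cv2.imwrite(f"pics/{n}0.png",c["frame"]); print(n,c["intrinsics"],c["rvec"],c["tvec"])
E
```

```text
pics
{'time': 0.0, 'qpos': array([1.27697513e+00, 2.41413790e-01, 3.73837837e-03, 1.33516255e+00,
       1.72222271e-05, 1.57082385e+00]), 'joint_vel': array([-0.00030686, -0.00062915,  0.00114349,  0.0012688 , -0.00045007,
       -0.00019054]), 'tau': array([-1.21614779e-03, -3.72319865e+01,  2.52407777e+01,  1.71869964e-02,
       -6.72892065e-05, -1.48847846e-06]), 'position': array([144.63444552, 478.02254766, 247.41788562]), 'orientation': array([-1.33523433, -0.98886431,  0.99160533]), 'ft_force': array([0.937957  , 0.44283278, 0.14795716]), 'ft_torque': array([ 0.03353771, -0.02960885,  0.00405743]), 'finger_gap': 85.472204786101}
scene [[401.19497952   0.         281.42310745]
 [  0.         401.19497952 204.540833  ]
 [  0.           0.           1.        ]] [ 1.73627835  1.80382119 -0.72049083] [  64.12330772 -277.56024999 1331.36196149]
top [[521.13132648   0.         275.08097645]
 [  0.         521.13132648 208.89889685]
 [  0.           0.           1.        ]] [ 2.17435062 -2.19015664  0.06357163] [  -4.23527418  513.83651435 1381.23399696]
```

View pics/scene0.png

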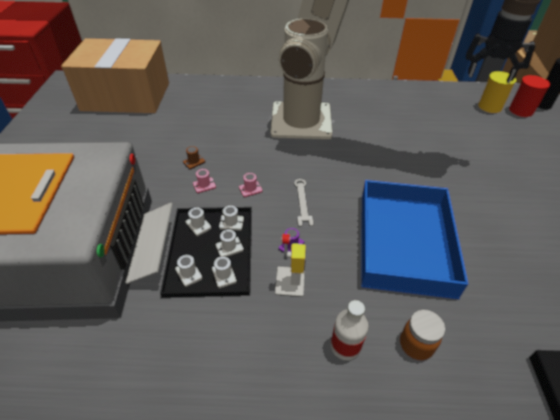

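View pics/top0.png

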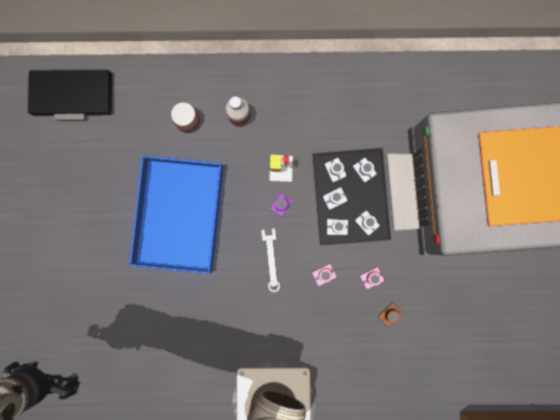

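Run:
```python
import numpy as np
from scipy.spatial.transform import Rotation as R
print(R.from_rotvec([-1.33523433, -0.98886431,  0.99160533]).as_matrix().round(3))
import cv2
for n in ("top","scene"):
    f=cv2.imread(f"pics/{n}0.png"); cv2.imwrite(f"pics/{n}0b.png",cv2.resize(f,(800,600),interpolation=cv2.INTER_CUBIC))
```

```text
[[ 0.29  -0.001 -0.957]
 [ 0.957 -0.002  0.29 ]
 [-0.002 -1.     0.   ]]
```

```bash
cat > h.py <<'E'
import numpy as np, cv2
from scipy.spatial.transform import Rotation as R
K={'scene':np.array([[401.19497952,0,281.42310745],[0,401.19497952,204.540833],[0,0,1.]]),'top':np.array([[521.13132648,0,275.08097645],[0,521.13132648,208.89889685],[0,0,1.]])}
E={'scene':(np.array([1.73627835,1.80382119,-0.72049083]),np.array([64.12330772,-277.56024999,1331.36196149])),'top':(np.array([2.17435062,-2.19015664,0.06357163]),np.array([-4.23527418,513.83651435,1381.23399696]))}
def px2w(n,u,v,z):
    M=R.from_rotvec(E[n][0]).as_matrix(); t=E[n][1]
    d=M.T@np.linalg.solve(K[n],[u,v,1.]); o=-M.T@t
    return o+d*(z-o[2])/d[2]
def proj(n,P):
    return cv2.projectPoints(np.atleast_2d(np.asarray(P,float)),E[n][0],E[n][1],K[n],None)[0][:,0]
def tri(pt,ps):
    Ps=[K[n]@np.c_[R.from_rotvec(E[n][0]).as_matrix(),E[n][1]] for n in('top','scene')]
    X=cv2.triangulatePoints(Ps[0],Ps[1],np.array(pt,float).reshape(2,1),np.array(ps,float).reshape(2,1)); return (X[:3]/X[3]).ravel()
def crop(f,u0,v0,u1,v1,s,name):
    c=cv2.resize(f[v0:v1,u0:u1],None,fx=s,fy=s,interpolation=cv2.INTER_CUBIC)
    for u in range((u0+9)//10*10,u1,10):
        cv2.line(c,((u-u0)*s,0),((u-u0)*s,5),(0,255,255),1)
        cv2.putText(c,str(u),((u-u0)*s,15),0,.35,(0,255,255),1)
    for v in range((v0+9)//10*10,v1,10):
        cv2.line(c,(0,(v-v0)*s),(5,(v-v0)*s),(0,255,255),1)
        cv2.putText(c,str(v),(7,(v-v0)*s+4),0,.35,(0,255,255),1)
    cv2.imwrite(name,c)
def castpts(x,y,yaw,z0=4):
    c,s=np.cos(yaw),np.sin(yaw); Rz=np.array([[c,-s],[s,c]])
    fl=[np.r_[Rz@[a,b]+[x,y],z0+10] for a,b in((27,20),(-27,20),(-27,-20),(27,-20))]
    th=np.linspace(0,2*np.pi,40)
    nk=np.c_[x+17*np.cos(th),y+17*np.sin(th),np.full(40,z0+50)]
    return np.array(fl),nk
E
python3 - <<'E'
from h import *
f=cv2.imread('pics/top0.png'); crop(f,260,140,400,250,5,'pics/t1.png'); crop(f,120,80,310,220,4,'pics/t2.png')
f=cv2.imread('pics/scene0.png'); crop(f,155,195,265,305,5,'pics/s1.png'); crop(f,265,170,475,310,3,'pics/s2.png')
E
```

```text
(no output)
```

View pics/t1.png

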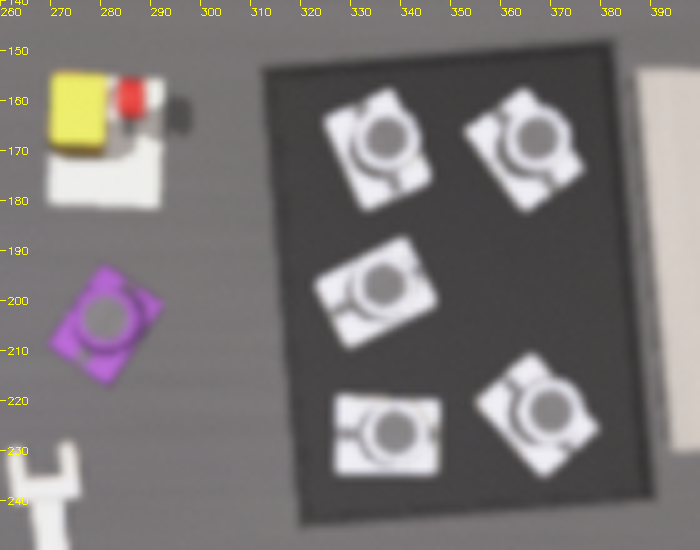

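View pics/t2.png

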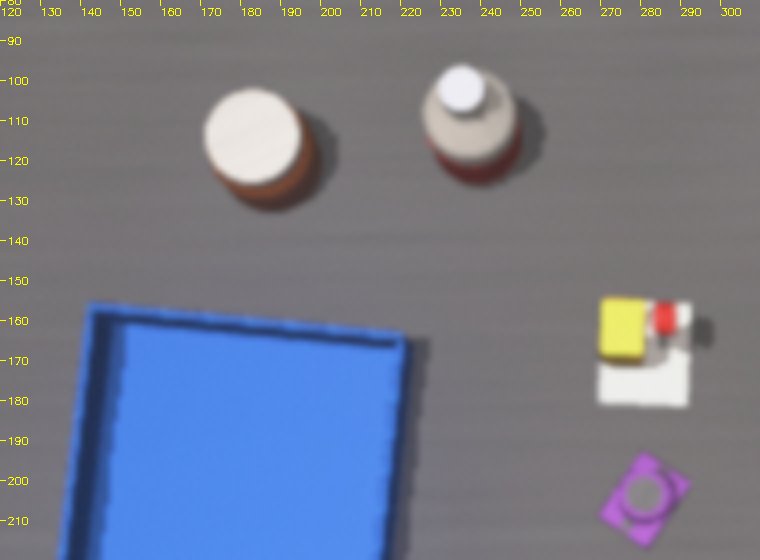

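View pics/s1.png

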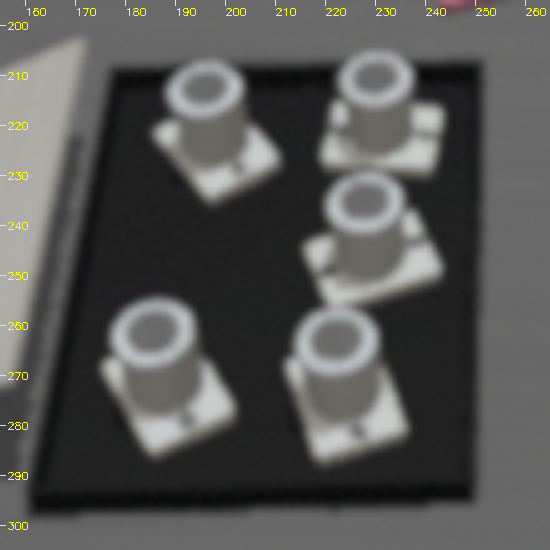

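View pics/s2.png

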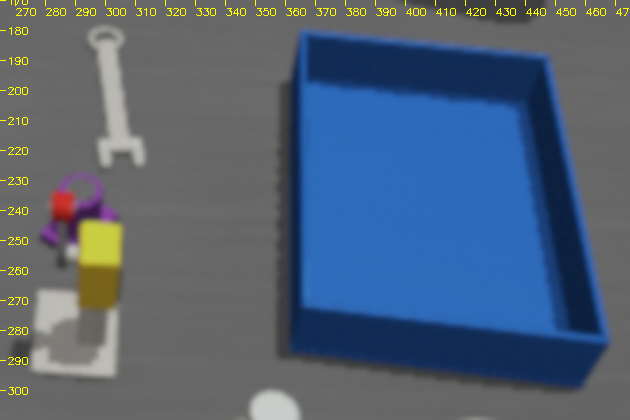

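```bash
cat > fit.py <<'E'
from h import *
from scipy.optimize import least_squares
def cc(p,u0,v0,s): return (np.array(p,float)+.5)/s-.5+[u0,v0]
def fit(ct,cs,corn,z0):
    # ct, cs neck-top centres px; corn 4 flange corners top (any order, cyc)
    X0=px2w('top',*ct,z0+50)
    cw=np.array([px2w('top',*c,z0+10)[:2] for c in corn])
    m=cv2.minAreaRect(cw.astype(np.float32)); (w,h)=m[1]; yaw=np.deg2rad(m[2])+(0 if w>h else np.pi/2)
    def res(p):
        fl,_=castpts(*p,z0); pf=proj('top',fl)
        d=np.array([pf[np.argmin(((pf-c)**2).sum(1))]-c for c in corn]).ravel()
        n=np.array([[p[0],p[1],z0+50]])
        return np.r_[d*.7,(proj('top',n)[0]-ct)*1.5,0 if cs is None else (proj('scene',n)[0]-cs)]
    r=least_squares(res,[X0[0],X0[1],yaw]); return r.x,res(r.x)
E
python3 - <<'E'
from fit import *
T=lambda p:cc(p,260,140,5); S=lambda p:cc(p,155,195,5)
D={'A':((386,138),(337,341),[(324,122),(391,88),(432,178),(367,211)]),
'B':((537,138),(153,332),[(464,128),(524,88),(584,170),(527,212)]),
'C':((384,284),(366,203),[(315,285),(405,237),(437,300),(350,349)]),
'D':((394,433),(376,79),[(335,395),(441,400),(439,474),(334,474)]),
'E':((549,411),(206,89),[(476,402),(532,353),(599,428),(544,477)])}
for k,(a,b,c) in D.items():
    p,r=fit(T(a),S(b),[T(q) for q in c],4); print(k,p[:2].round(1),np.rad2deg(p[2]).round(1),r.round(1), np.hypot(*p[:2]).round())
print('roller',tri(T((131,97)),cc((62,206),265,170,3)))
print('roller top z160',px2w('top',*T((131,97)),157),px2w('scene',*cc((62,206),265,170,3),150))
print('foot corners',[px2w('top',*T(c),8)[:2].round(1) for c in((47,206),(161,209),(164,78))])
print('housing top',[px2w('top',*T(c),116)[:2].round(1) for c in((51,73),(105,74),(105,148),(49,145))])
print('tote',[px2w('top',u,v,60)[:2].round(1) for u,v in((143,157),(222,164),(212,271),(131,265))])
print('tray',[px2w('top',*T(c),18)[:2].round(1) for c in((262,67),(612,40),(655,498),(300,525))])
print('can',px2w('top',235,102,150)[:2],'jar',px2w('top',183,114,80)[:2])
E
```

```text
A [ 620.1 -171.3] 25.0 [-0.1 -0.4 -0.1 -0.   0.2 -0.1 -0.  -0.3  0.2 -0.2  0.2 -0.7] 643.0
B [ 619.4 -250.5] 35.2 [ 0.3  0.2  0.2 -0.2  0.1 -0.4 -0.3 -0.2  0.2 -0.1  0.5 -0.5] 668.0
C [ 542.8 -169. ] 117.8 [-0.1 -0.4 -0.3 -0.3  0.2 -0.   0.  -0.2  0.1  0.   0.  -0.7] 568.0
D [ 465.2 -173.5] 88.1 [ 0.3  0.2 -0.5 -0.1 -0.3 -0.1  0.2 -0.4  0.3 -0.2  0.3 -0.6] 496.0
E [ 475.9 -254.2] 41.0 [-0.  -0.1 -0.1 -0.2 -0.  -0.1 -0.1 -0.1  0.3 -0.1  0.3 -0.5] 540.0
roller [626.88583556 -36.53238579 149.60109978]
roller top z160 [625.66984796 -36.15860431 157.        ] [627.20565996 -37.01102071 150.        ]
foot corners [array([590.9,   8.1]), array([588.8, -53.7]), array([660.5, -56. ])]
housing top [array([644.9,   3.4]), array([644.2, -23.7]), array([606.7, -23.4]), array([608.5,   4.7])]
tote [array([650.1, 337.6]), array([629.8, 129.9]), array([351.3, 155.8]), array([368.1, 365.8])]
tray [array([ 664.3, -108.7]), array([ 677.4, -297.7]), array([ 430.4, -315.4]), array([ 417.4, -126.1])]
can [769.63620936  87.77912168] jar [758.66374084 229.17576762]
```

```bash
cat > plan.py <<'E'
from h import *
from rig import manip
def plan(*targets):
    s=manip.state(); M=R.from_rotvec(s['orientation']).as_matrix(); p=np.array(s['position'])
    yaw=np.rad2deg(np.arctan2(M[1,0],M[0,0]))
    print('t',round(s['time'],2),'pos',p.round(1),'yaw',yaw.round(1),'tilt',M[2,1].round(4),'q6',round(float(s['qpos'][5]),3),'gap',round(s['finger_gap'],1),'F',np.round(s['ft_force'],1))
    for t in targets:
        d=M.T@(np.array(t[:3])-p)/1000
        tn='' if len(t)<4 else round(float(-(((t[3]-yaw)+180)%360-180)),1)
        print(t,'->',d.round(4),tn)
E
python3 -c "
from plan import *
plan((540,-36,247,90),(540,-36,147,90),(575,-36,147,90))"
```

```text
t 0.1 pos [144.6 478.1 247.5] yaw 73.2 tilt -1.0 q6 1.571 gap 85.5 F [ 0.9 -0.3 -0.4]
(540, -36, 247, 90) -> [-0.3775  0.0012 -0.5273] -16.8
(540, -36, 147, 90) -> [-0.3773  0.1012 -0.5273] -16.8
(575, -36, 147, 90) -> [-0.3672  0.1012 -0.5608] -16.8
```

Request:
step_arm(
  deltas="-0.02 0 -0.03 -2 -1; -0.05 0 -0.07 -5 -1; -0.08 0 -0.11 -8 -1; -0.11 0 -0.15 -11 -1; -0.14 0 -0.19 -14 -1; -0.17 0 -0.23 -17 -1; -0.19 0 -0.265 -17 -1",
  squeeze=25,
)

```text
time: 0.98
position: [343.7, 217.7, 247.7]
orientation: [-1.209, -1.209, 1.213]
ft_force: [1.1, 0.4, -1.1]
finger_gap: 0.0
```

```bash
python3 -c "
from plan import *
plan((540,-36,247,90),(540,-36,147,90),(575,-36,147,90))
print(manip.state()['qpos'])"
```

```text
t 0.97 pos [343.7 217.7 247.7] yaw 90.1 tilt -1.0 q6 0.563 gap 0.0 F [ 1.1  0.4 -1.1]
(540, -36, 247, 90) -> [-0.2541  0.001  -0.1957] 0.1
(540, -36, 147, 90) -> [-0.2539  0.101  -0.1958] 0.1
(575, -36, 147, 90) -> [-0.254   0.101  -0.2308] 0.1
[ 5.65451981e-01  5.77768269e-02 -2.14679202e-01  1.30036596e+00
 -1.29676122e-03  5.63160933e-01]
```

Request:
step_arm(
  deltas="-0.04 0 -0.03 0 -1; -0.08 0 -0.06 0 -1; -0.12 0 -0.09 0 -1; -0.16 0 -0.12 0 -1; -0.20 0.01 -0.15 0 -1; -0.23 0.03 -0.18 0 -1; -0.25 0.05 -0.195 0 -1; -0.254 0.08 -0.196 0 -1; -0.254 0.10 -0.196 0 -1; -0.254 0.101 -0.196 0 -1; -0.254 0.101 -0.196 0 -1",
)

```text
time: 2.35
position: [540.4, -36.0, 147.5]
orientation: [-1.209, -1.21, 1.213]
ft_force: [-0.6, 0.0, 0.2]
finger_gap: 0.1
```

```bash
python3 -c "
from plan import *
from rig import viewer
plan((575,-36,147,90),(590,-36.5,147,90),(606,-36.5,147,90),(636,-36.5,147,90))
for n in ('scene','top'):
    c=viewer.capture(n); cv2.imwrite(f'pics/{n}1.png',c['frame'])
    b=(255,180,365,310) if n=='scene' else (230,120,330,220)
    crop(c['frame'],*b,5,f'pics/{n}1c.png')
"
```

```text
t 2.35 pos [540.4 -36.  147.5] yaw 90.1 tilt -1.0 q6 -0.068 gap 0.1 F [-0.6  0.   0.2]
(575, -36, 147, 90) -> [-0.0001  0.0004 -0.0346] 0.1
(590, -36.5, 147, 90) -> [-0.0006  0.0004 -0.0496] 0.1
(606, -36.5, 147, 90) -> [-0.0006  0.0004 -0.0656] 0.1
(636, -36.5, 147, 90) -> [-0.0007  0.0004 -0.0956] 0.1
```

View pics/scene1c.png

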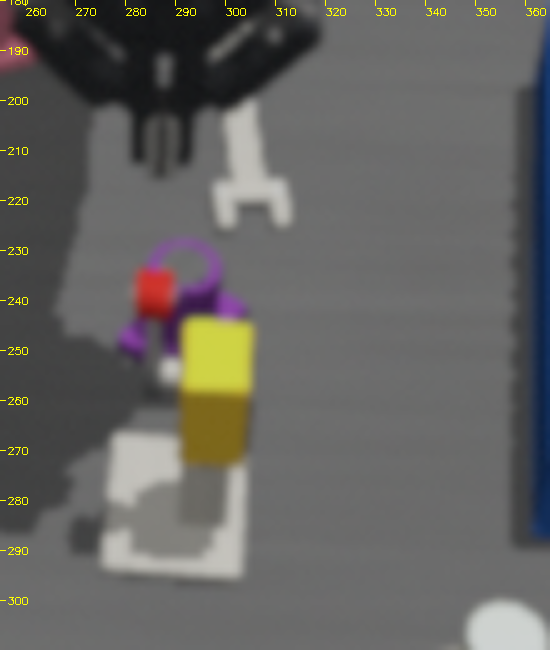

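View pics/top1c.png

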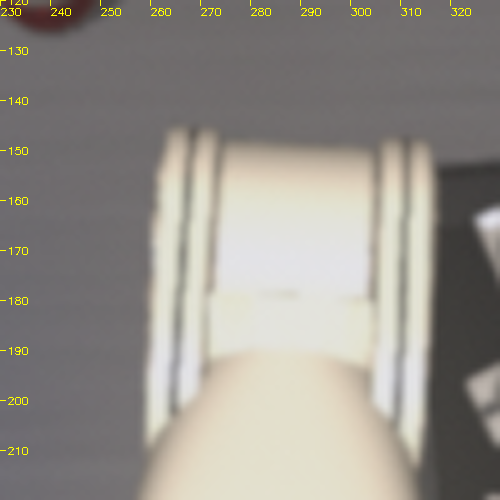

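Request:
step_arm(
  deltas="-0.0005 0 -0.02 0 -1; -0.0005 0 -0.04 0 -1; -0.0005 0 -0.055 0 -1; -0.0005 0 -0.062 0 -1; -0.0005 0 -0.068 0 -1; -0.0005 0 -0.074 0 -1; -0.0005 0 -0.074 0 -1",
)

```text
time: 3.32
position: [614.7, -36.4, 148.3]
orientation: [-1.21, -1.21, 1.213]
ft_force: [-3.3, 0.3, 1.5]
finger_gap: -0.2
```

```bash
python3 -c "
from plan import *
from rig import viewer
plan((620,-36,147,90),(626,-36.5,147,90),(636,-36.5,147,90))
for n in ('scene',):
    c=viewer.capture(n); cv2.imwrite(f'pics/{n}2.png',c['frame'])
    b=(255,180,365,310) if n=='scene' else (230,120,330,220)
    crop(c['frame'],*b,5,f'pics/{n}2c.png')
"
```

```text
t 3.33 pos [614.7 -36.4 148.3] yaw 90.1 tilt -1.0 q6 -0.061 gap -0.2 F [-3.3  0.3  1.5]
(620, -36, 147, 90) -> [ 0.0004  0.0013 -0.0053] 0.1
(626, -36.5, 147, 90) -> [-0.0002  0.0014 -0.0113] 0.1
(636, -36.5, 147, 90) -> [-0.0002  0.0014 -0.0213] 0.1
```

View pics/scene2c.png

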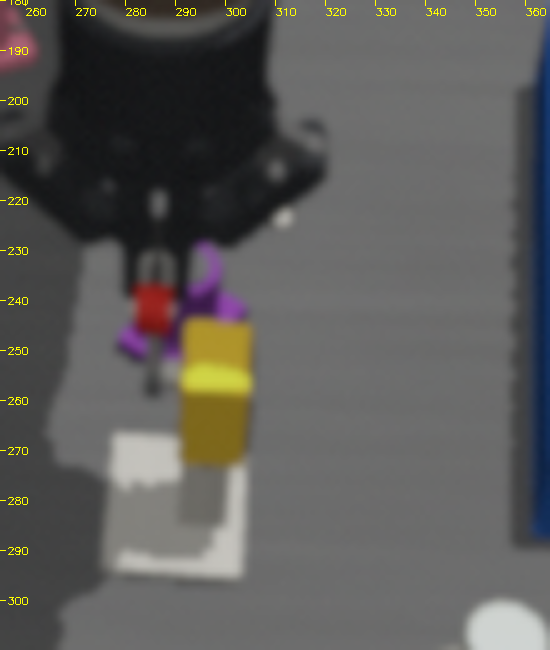

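Request:
step_arm(
  deltas="0 0 -0.006 0 -1; 0 0.001 -0.011 0 -1; 0 0.001 -0.015 0 -1; 0 0.001 -0.018 0 -1; 0 0.001 -0.018 0 -1",
)

```text
time: 4.0
position: [630.9, -36.6, 145.9]
orientation: [-1.207, -1.206, 1.215]
ft_force: [-6.6, -2.0, 0.5]
finger_gap: 0.2
```

```bash
python3 -c "
from plan import *
from rig import viewer
plan((640,-36.5,147,90))
for a in (0,.2,.3,.4,.5,.6,.7,.8): print(a,proj('scene',[626.9+50*np.sin(a),-36.5,100+50*np.cos(a)]).round(1))
for n in ('scene',):
    c=viewer.capture(n); cv2.imwrite(f'pics/{n}3.png',c['frame'])
    crop(c['frame'],265,215,325,275,10,f'pics/{n}3c.png')
"
```

```text
t 4.0 pos [630.9 -36.6 145.9] yaw 90.1 tilt -1.0 q6 -0.059 gap 0.2 F [-6.6 -2.   0.5]
(640, -36.5, 147, 90) -> [ 0.0001 -0.0012 -0.0091] 0.1
0 [[285.6 238.2]]
0.2 [[285.5 242.5]]
0.3 [[285.4 244.9]]
0.4 [[285.3 247.3]]
0.5 [[285.2 249.9]]
0.6 [[285.1 252.4]]
0.7 [[285. 255.]]
0.8 [[285.  257.6]]
```

View pics/scene3c.png

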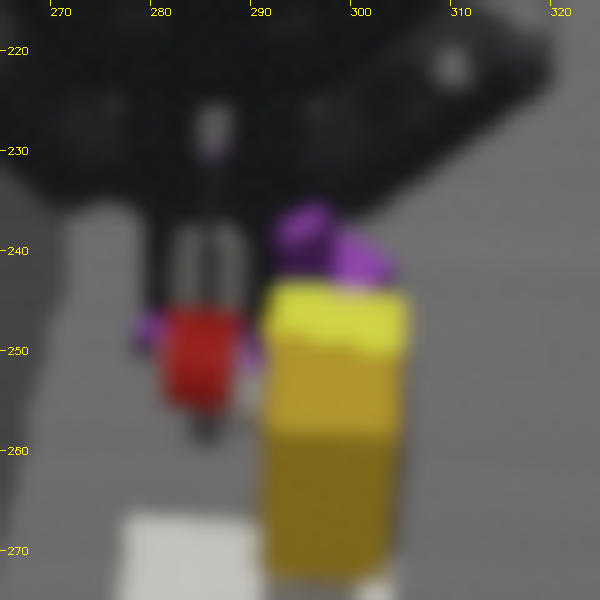

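Request:
step_arm(
  deltas="0 0 -0.004 0 -1; 0 0 -0.006 0 -1; 0 0 -0.006 0 -1; 0 0 -0.006 0 -1",
)

```text
time: 4.55
position: [634.6, -36.8, 144.4]
orientation: [-1.202, -1.201, 1.218]
ft_force: [-7.9, -1.2, 0.3]
finger_gap: 0.0
```

```bash
python3 -c "
from plan import *
from rig import viewer
plan((560,-36.5,147,90))
for n in ('scene',):
    c=viewer.capture(n); cv2.imwrite(f'pics/{n}4.png',c['frame'])
    crop(c['frame'],265,215,325,275,10,f'pics/{n}4c.png')
"
```

```text
t 4.55 pos [634.6 -36.8 144.4] yaw 90.1 tilt -0.9999 q6 -0.058 gap 0.0 F [-7.9 -1.2  0.3]
(560, -36.5, 147, 90) -> [ 0.0004 -0.0018  0.0746] 0.1
```

View pics/scene4c.png

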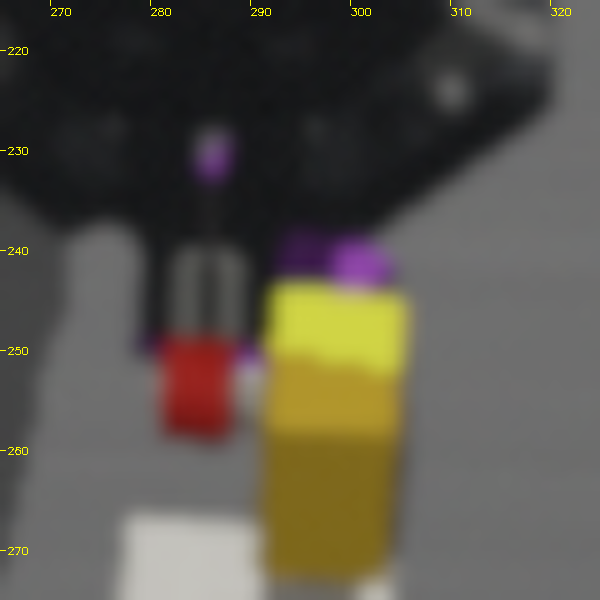

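Request:
step_arm(
  deltas="0 0 0.01 0 -1; 0 0 0.025 0 -1; 0 0 0.045 0 -1; 0 -0.01 0.07 0 -1; 0 -0.03 0.10 0 -1; -0.03 -0.05 0.14 10 -1; -0.06 -0.06 0.15 20 -1; -0.09 -0.06 0.15 30 -0.5; -0.12 -0.06 0.15 40 0; -0.14 -0.06 0.15 50 0.4; -0.14 -0.06 0.15 60 0.4; -0.14 -0.06 0.15 70 0.4; -0.14 -0.06 0.15 80 0.4; -0.14 -0.06 0.15 90 0.4",
)

```text
time: 6.35
position: [486.9, -177.1, 206.7]
orientation: [-1.574, 0.009, 0.003]
ft_force: [0.6, 0.3, 0.5]
finger_gap: 60.0
```

```bash
cat > look.py <<'E'
import sys
from plan import *
from rig import viewer
k=sys.argv[1]
c=viewer.capture('top'); cv2.imwrite(f'pics/top{k}.png',c['frame']); crop(c['frame'],260,140,400,250,5,f'pics/t1_{k}.png')
c=viewer.capture('scene'); cv2.imwrite(f'pics/scene{k}.png',c['frame']); crop(c['frame'],155,195,315,305,5,f'pics/s1_{k}.png')
plan(*eval(sys.argv[2]))
E
python3 look.py 5 '[(620,-171.5,150,0),(620,-171.5,38,0)]'
```

```text
t 6.45 pos [ 486.7 -177.   206.7] yaw 0.1 tilt -1.0 q6 1.223 gap 59.6 F [0.2 0.  0.1]
(620, -171.5, 150, 0) -> [0.1338 0.0556 0.0054] 0.1
(620, -171.5, 38, 0) -> [0.1347 0.1676 0.0058] 0.1
```

View pics/s1_5.png

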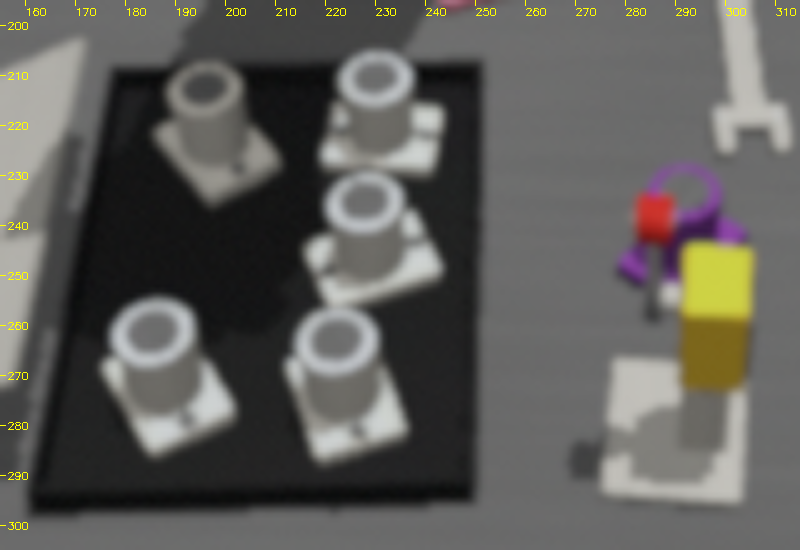

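View pics/top5.png

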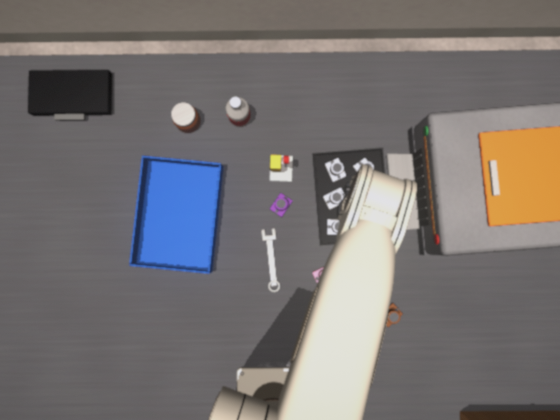

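Request:
step_arm(
  deltas="0.03 0 0.001 0 0.4; 0.065 0 0.003 0 0.4; 0.1 0.02 0.005 0 0.4; 0.125 0.05 0.0055 0 0.4; 0.134 0.08 0.0055 0 0.4; 0.1345 0.11 0.0055 0 0.4; 0.1345 0.135 0.0055 0 0.4; 0.1345 0.155 0.0055 0 0.4; 0.1345 0.165 0.0055 0 0.4; 0.1345 0.168 0.0055 0 0.4; 0.1345 0.168 0.0055 0 0.4; 0.1345 0.168 0.0055 0 -1; 0.1345 0.168 0.0055 0 -1; 0.1345 0.168 0.0055 0 -1; 0.1345 0.168 0.0055 0 -1",
  squeeze=25,
)

```text
time: 8.32
position: [620.7, -172.0, 38.8]
orientation: [-1.575, 0.003, 0.007]
ft_force: [-0.4, 0.4, 5.4]
finger_gap: 33.1
```

```bash
python3 look.py 6 '[(620,-171.5,230,0),(580,285,230,0),(580,285,70,0),(580,285,40,0)]'
```

```text
t 8.43 pos [ 620.7 -172.    38.8] yaw 0.1 tilt -1.0 q6 1.3 gap 33.3 F [-0.2 -0.2  5.5]
(620, -171.5, 230, 0) -> [-0.0018 -0.1912 -0.0002] 0.1
(580, 285, 230, 0) -> [-0.0406 -0.1927  0.4564] 0.1
(580, 285, 70, 0) -> [-0.0397 -0.0327  0.457 ] 0.1
(580, 285, 40, 0) -> [-0.0395 -0.0027  0.4571] 0.1
```

View pics/s1_6.png

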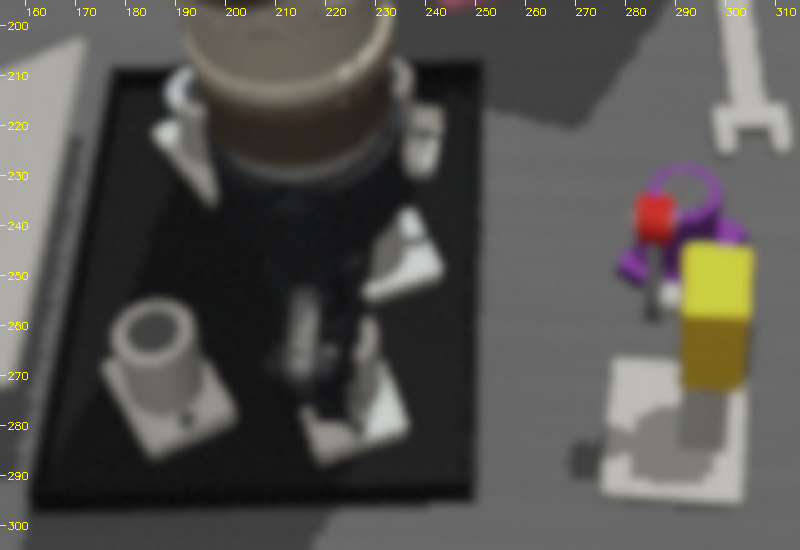

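Request:
step_arm(
  deltas="0 -0.01 0 0 -1; 0 -0.035 0 0 -1; -0.001 -0.07 0 0 -1; -0.001 -0.105 0 0 -1; -0.002 -0.14 0 0 -1; -0.002 -0.17 0.01 0 -1; -0.003 -0.185 0.03 0 -1; -0.006 -0.19 0.06 0 -1; -0.01 -0.19 0.1 0 -1; -0.013 -0.19 0.14 0 -1; -0.016 -0.19 0.18 0 -1; -0.02 -0.19 0.22 0 -1; -0.024 -0.19 0.26 0 -1; -0.028 -0.19 0.30 0 -1; -0.032 -0.19 0.34 0 -1; -0.036 -0.19 0.38 0 -1; -0.039 -0.19 0.41 0 -1; -0.04 -0.19 0.44 0 -1; -0.041 -0.19 0.455 0 -1; -0.041 -0.19 0.457 0 -1",
)

```text
time: 10.92
position: [578.7, 286.5, 226.4]
orientation: [-1.576, 0.002, 0.009]
ft_force: [-0.6, 0.1, -0.3]
finger_gap: 33.6
```

```bash
python3 look.py 7 '[(579,285,230,0),(579,285,45,0),(579,285,40,0)]'
```

```text
t 11.03 pos [579.3 285.2 226.8] yaw 0.1 tilt -1.0 q6 2.026 gap 32.9 F [ 0.1 -0.7 -1.3]
(579, 285, 230, 0) -> [-0.0003 -0.0032 -0.0002] 0.1
(579, 285, 45, 0) -> [0.0009 0.1818 0.0007] 0.1
(579, 285, 40, 0) -> [0.0009 0.1868 0.0007] 0.1
```

View pics/scene7.png

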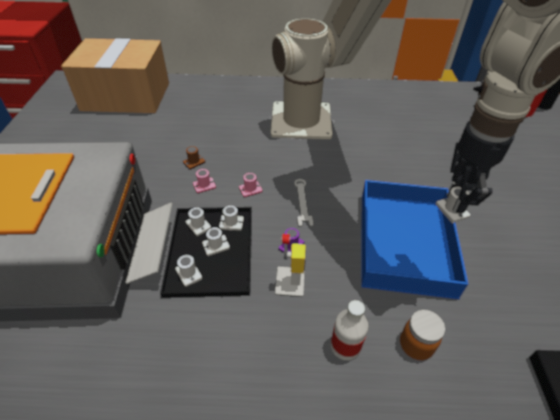

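View pics/t1_7.png

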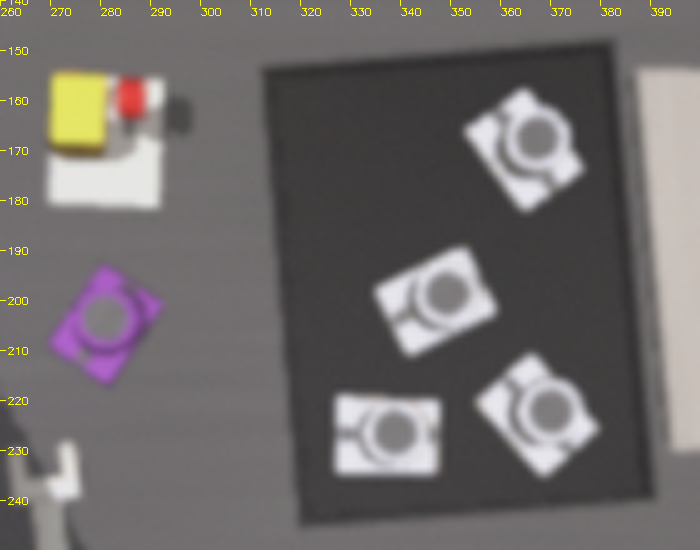

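Request:
step_arm(
  deltas="0 0.02 0 0 -1; 0 0.055 0 0 -1; 0.0005 0.09 0.0005 0 -1; 0.0005 0.12 0.0005 0 -1; 0.0005 0.145 0.0005 0 -1; 0.0005 0.162 0.0005 0 -1; 0.0005 0.172 0.0005 0 -1; 0.0005 0.178 0.0005 0 -1; 0.0005 0.181 0.0005 0 -1; 0.0005 0.183 0.0005 0 -1; 0.0005 0.183 0.0005 0 -1",
)

```text
time: 12.4
position: [578.8, 285.0, 44.2]
orientation: [-1.575, 0.003, 0.007]
ft_force: [-0.0, 1.0, -0.9]
finger_gap: 33.1
```

```bash
python3 -c "
from plan import *
plan((579,285,40,0))"
```

```text
t 12.4 pos [578.8 285.   44.2] yaw 0.1 tilt -1.0 q6 2.026 gap 33.1 F [-0.   1.  -0.9]
(579, 285, 40, 0) -> [0.0002 0.0042 0.0001] 0.1
```

Request:
step_arm(
  deltas="0 0.001 0 0 -1; 0 0.002 0 0 -1; 0 0.003 0 0 -1; 0 0.004 0 0 -1; 0 0.0045 0 0 -1; 0 0.0045 0 0 -1",
)

```text
time: 13.15
position: [578.8, 284.9, 39.9]
orientation: [-1.575, 0.003, 0.007]
ft_force: [-0.2, -0.6, 0.2]
finger_gap: 33.4
```

Request:
step_arm(
  deltas="0 0.0008 0 0 -1; 0 0.0015 0 0 -1; 0 0.0015 0 0 -1",
)

```text
time: 13.52
position: [578.8, 284.9, 39.8]
orientation: [-1.575, 0.002, 0.006]
ft_force: [-2.9, -1.2, 7.7]
finger_gap: 33.1
```

Request:
step_arm(
  deltas="0 -0.001 0 0 -0.1; 0 -0.001 0 0 0.1; 0 -0.001 0 0 0.3; 0 -0.001 0 0 0.4; 0 -0.01 0 0 0.4; 0 -0.04 0 0 0.4; 0 -0.08 0 0 0.4; 0 -0.12 0 0 0.4; 0 -0.15 0 0 0.4; 0 -0.165 0 0 0.4; 0 -0.17 0 0 0.4",
)

```text
time: 14.9
position: [579.9, 285.8, 210.7]
orientation: [-1.574, 0.001, 0.005]
ft_force: [0.2, -0.3, -0.8]
finger_gap: 59.8
```

```bash
python3 look.py 8 '[(619,-250.5,200,0),(619.5,-250.5,150,0),(619.5,-250.5,42,0)]'; python3 -c "
from fit import *
T=lambda p:cc(p,260,140,5)
print(fit(T((447,293)),None,[T(q) for q in ((373,292),(466,247),(499,313),(410,357))],4))
f=cv2.imread('pics/scene8.png'); crop(f,355,170,475,300,5,'pics/s8c.png')
f=cv2.imread('pics/top8.png'); crop(f,120,150,240,280,5,'pics/t8c.png')"
```

```text
t 15.0 pos [579.5 285.6 209.3] yaw 0.1 tilt -1.0 q6 2.027 gap 59.9 F [-0.2 -0.2 -0.5]
(619, -250.5, 200, 0) -> [ 0.0382  0.0116 -0.5361] 0.1
(619.5, -250.5, 150, 0) -> [ 0.039   0.0616 -0.5359] 0.1
(619.5, -250.5, 42, 0) -> [ 0.0396  0.1696 -0.5354] 0.1
(array([ 537.22034137, -201.62006293,    2.02750063]), array([ 0.3434301 , -0.27411664, -0.15956601, -0.23706452, -0.02197871,
       -0.21270519, -0.09827388, -0.0904375 , -0.02875581,  0.36934927,
        0.        ]))
```

View pics/s8c.png

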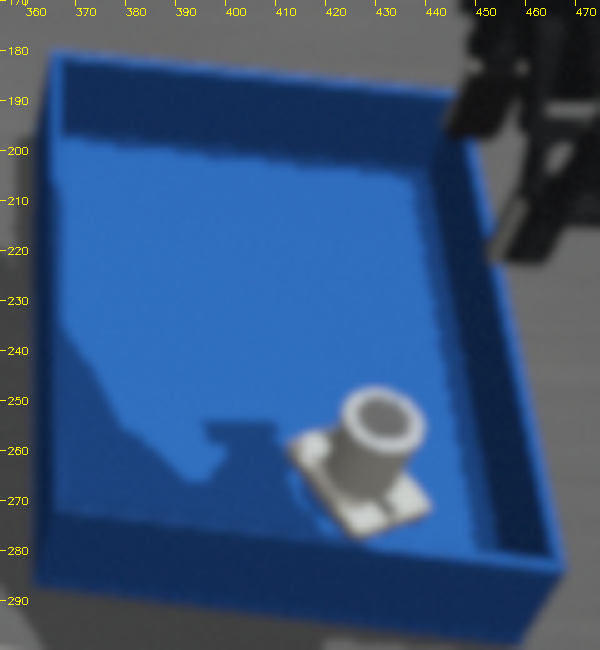

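View pics/t1_8.png

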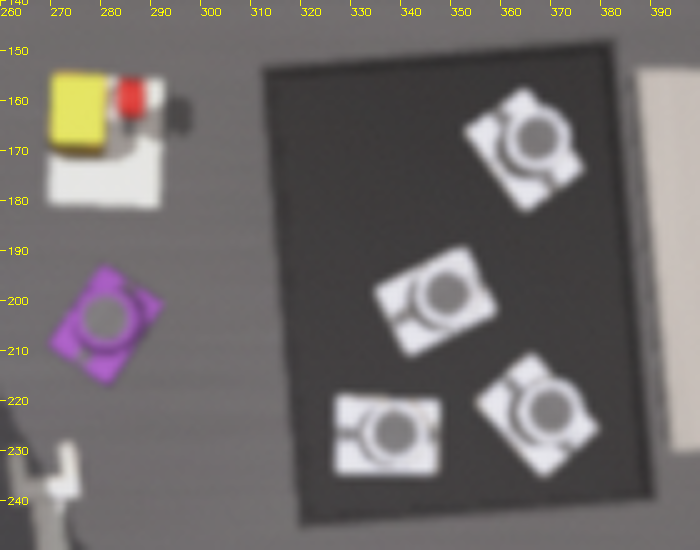

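Request:
step_arm(
  deltas="0.002 0 -0.02 0 0.4; 0.005 0 -0.06 0 0.4; 0.008 0 -0.1 0 0.4; 0.011 0 -0.145 0 0.4; 0.014 0 -0.19 0 0.4; 0.017 0 -0.235 0 0.4; 0.02 0 -0.28 0 0.4; 0.023 0 -0.325 0 0.4; 0.026 0 -0.37 0 0.4; 0.03 0 -0.415 0 0.4; 0.034 0 -0.46 0 0.4; 0.037 0.01 -0.5 0 0.4; 0.039 0.035 -0.525 0 0.4; 0.039 0.065 -0.534 0 0.4; 0.0395 0.1 -0.536 0 0.4; 0.0395 0.13 -0.5355 0 0.4; 0.0395 0.152 -0.5355 0 0.4; 0.0395 0.165 -0.5355 0 0.4; 0.0395 0.1695 -0.5355 0 0.4; 0.0395 0.1695 -0.5355 0 0.4",
)

```text
time: 17.5
position: [619.3, -251.0, 42.3]
orientation: [-1.576, 0.003, 0.006]
ft_force: [-0.3, 0.9, 1.2]
finger_gap: 59.9
```

```bash
python3 look.py 9 '[(619.5,-250.5,42,0)]'
```

```text
t 17.6 pos [ 620.  -251.    43.2] yaw 0.1 tilt -1.0 q6 1.186 gap 59.7 F [ 0.4 -0.9  0.2]
(619.5, -250.5, 42, 0) -> [-0.0005  0.0012  0.0005] 0.1
```

View pics/s1_9.png

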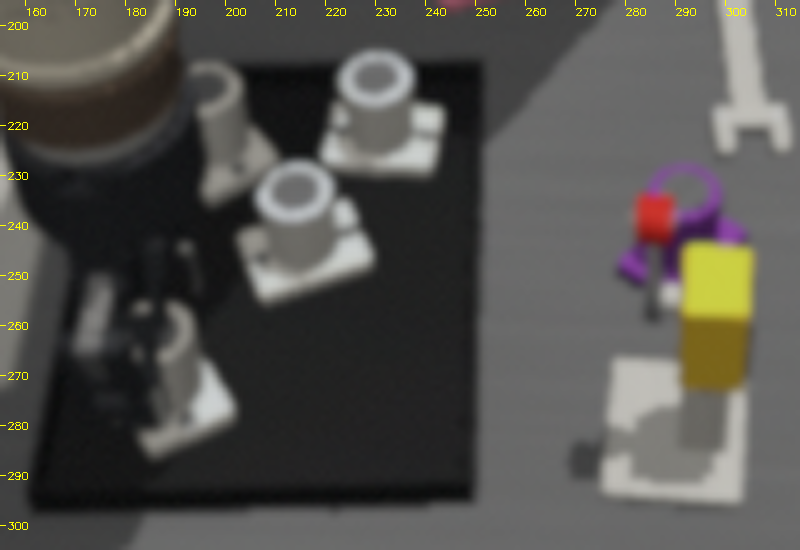

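Request:
step_arm(
  deltas="0 0.001 0 0 -1; 0 0.001 0 0 -1; 0 0.001 0 0 -1; 0 0.001 0 0 -1; 0 0.001 0 0 -1",
  squeeze=25,
)

```text
time: 18.23
position: [620.7, -251.2, 43.3]
orientation: [-1.577, -0.0, 0.004]
ft_force: [0.8, 0.5, 5.6]
finger_gap: 33.2
```

```bash
python3 -c "
from plan import *
plan((619,-250,230,0),(570,195,230,0),(570,195,45,0))"
```

```text
t 18.23 pos [ 620.7 -251.2   43.3] yaw 0.2 tilt -1.0 q6 1.186 gap 33.2 F [0.8 0.5 5.6]
(619, -250, 230, 0) -> [-2.200e-03 -1.867e-01  1.000e-04] 0.2
(570, 195, 230, 0) -> [-0.05   -0.1893  0.4452] 0.2
(570, 195, 45, 0) -> [-0.0495 -0.0043  0.4463] 0.2
```

Request:
step_arm(
  deltas="0 -0.01 0 0 -1; 0 -0.035 0 0 -1; -0.001 -0.07 0 0 -1; -0.001 -0.105 0 0 -1; -0.002 -0.14 0 0 -1; -0.002 -0.165 0.01 0 -1; -0.003 -0.18 0.03 0 -1; -0.006 -0.185 0.06 0 -1; -0.01 -0.188 0.1 0 -1; -0.015 -0.188 0.14 0 -1; -0.02 -0.188 0.18 0 -1; -0.025 -0.188 0.22 0 -1; -0.03 -0.188 0.26 0 -1; -0.035 -0.188 0.30 0 -1; -0.04 -0.188 0.34 0 -1; -0.045 -0.188 0.38 0 -1; -0.048 -0.188 0.41 0 -1; -0.05 -0.17 0.435 0 -1; -0.05 -0.14 0.445 0 -1; -0.05 -0.11 0.446 0 -1",
)

```text
time: 20.72
position: [568.2, 197.1, 149.1]
orientation: [-1.577, -0.001, 0.007]
ft_force: [0.2, 0.8, -2.4]
finger_gap: 33.4
```

```bash
python3 look.py 10 '[(570,195.5,50,0),(570,195.5,44.5,0)]'; python3 -c "
from h import *
f=cv2.imread('pics/scene10.png'); crop(f,355,170,475,300,5,'pics/s10c.png')"
```

```text
t 20.82 pos [565.6 195.3 145.9] yaw 0.2 tilt -0.9999 q6 1.901 gap 33.1 F [-1.8  0.3 -1.9]
(570, 195.5, 50, 0) -> [0.0055 0.0958 0.001 ] 0.2
(570, 195.5, 44.5, 0) -> [0.0056 0.1013 0.0011] 0.2
```

View pics/s10c.png

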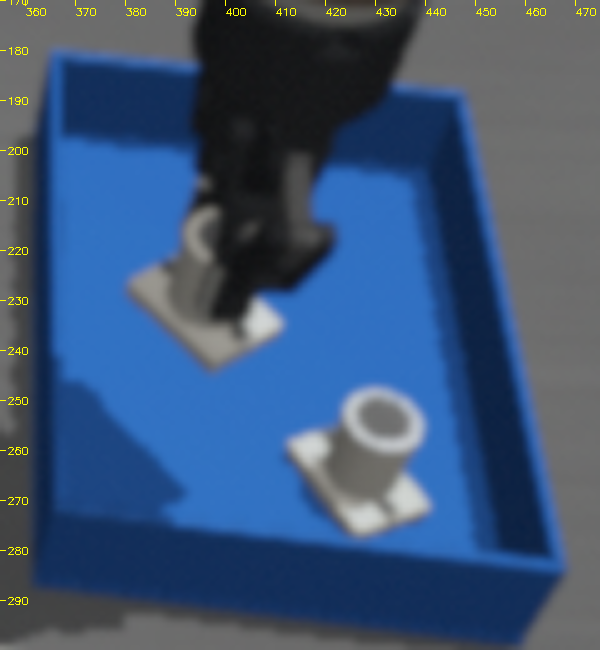

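View pics/t1_10.png

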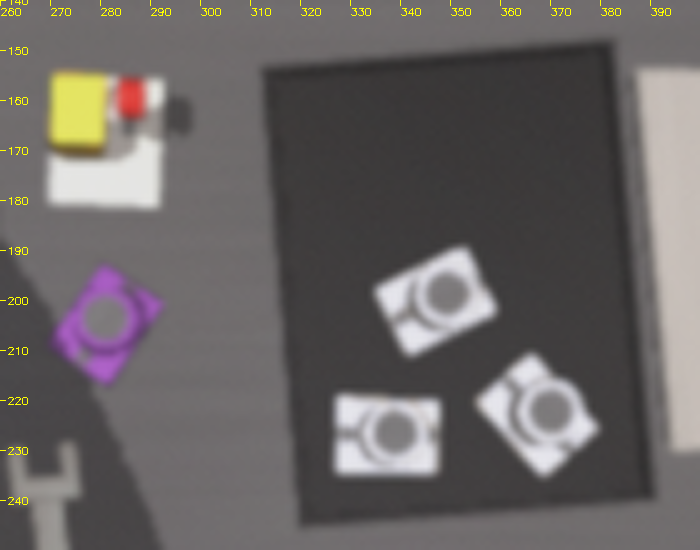

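Request:
step_arm(
  deltas="0.003 0.02 0 0 -1; 0.0055 0.045 0.001 0 -1; 0.0055 0.065 0.001 0 -1; 0.0055 0.08 0.001 0 -1; 0.0055 0.09 0.001 0 -1; 0.0055 0.095 0.001 0 -1; 0.0055 0.0975 0.001 0 -1; 0.0055 0.099 0.001 0 -1; 0.0055 0.1 0.001 0 -1; 0.0055 0.1005 0.001 0 -1; 0.0055 0.1005 0.001 0 -1; 0.0055 0.1005 0.001 0 -1",
)

```text
time: 22.32
position: [570.0, 195.5, 45.4]
orientation: [-1.58, 0.006, 0.013]
ft_force: [0.6, -0.3, -1.3]
finger_gap: 33.2
```

Request:
step_arm(
  deltas="0 0.001 0 0 -1; 0 0.002 0 0 -1; 0 0.0028 0 0 -1; 0 0.0028 0 0 -1",
)

```text
time: 22.82
position: [570.0, 195.5, 44.5]
orientation: [-1.58, 0.005, 0.012]
ft_force: [-3.5, -1.4, 8.3]
finger_gap: 33.1
```

Request:
step_arm(
  deltas="0 -0.001 0 0 -0.1; 0 -0.001 0 0 0.1; 0 -0.001 0 0 0.3; 0 -0.001 0 0 0.4; 0 -0.01 0 0 0.4; 0 -0.04 0 0 0.4; 0 -0.08 0 0 0.4; 0 -0.12 0 0 0.4; 0 -0.15 -0.01 0 0.4; 0 -0.16 -0.03 0 0.4; -0.005 -0.16 -0.07 0 0.4; -0.01 -0.16 -0.11 0 0.4; -0.015 -0.16 -0.15 0 0.4; -0.02 -0.16 -0.19 0 0.4; -0.025 -0.16 -0.22 0 0.4; -0.03 -0.16 -0.24 0 0.4",
)

```text
time: 24.82
position: [541.7, -45.3, 206.0]
orientation: [-1.58, 0.008, 0.012]
ft_force: [0.2, 0.5, -0.1]
finger_gap: 59.8
```

```bash
python3 look.py 11 '[(537.5,-201.5,200,0),(537.5,-201.5,42,0)]'; python3 -c "
from h import *
f=cv2.imread('pics/scene11.png'); crop(f,355,170,475,300,5,'pics/s11c.png')"
```

```text
t 24.93 pos [541.9 -45.3 206.4] yaw 0.1 tilt -0.9999 q6 1.492 gap 59.7 F [ 0.2  1.4 -0.1]
(537.5, -201.5, 200, 0) -> [-0.0044  0.0079 -0.1561] 0.1
(537.5, -201.5, 42, 0) -> [-0.0025  0.1659 -0.1547] 0.1
```

View pics/s11c.png

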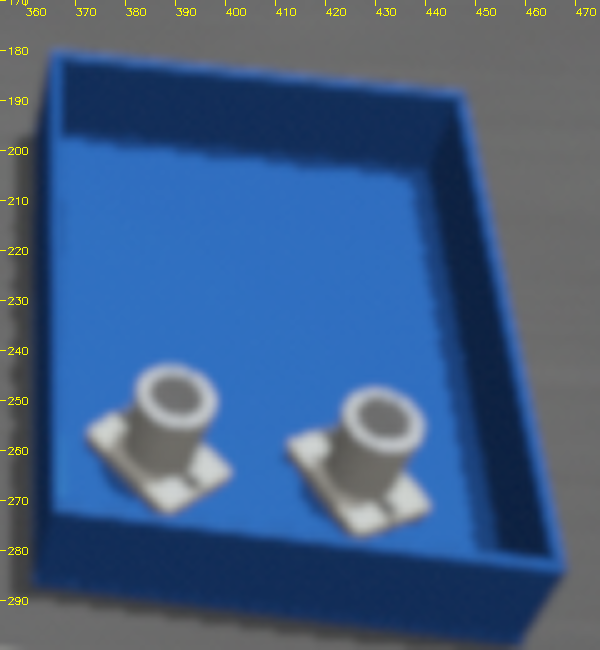

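View pics/t1_11.png

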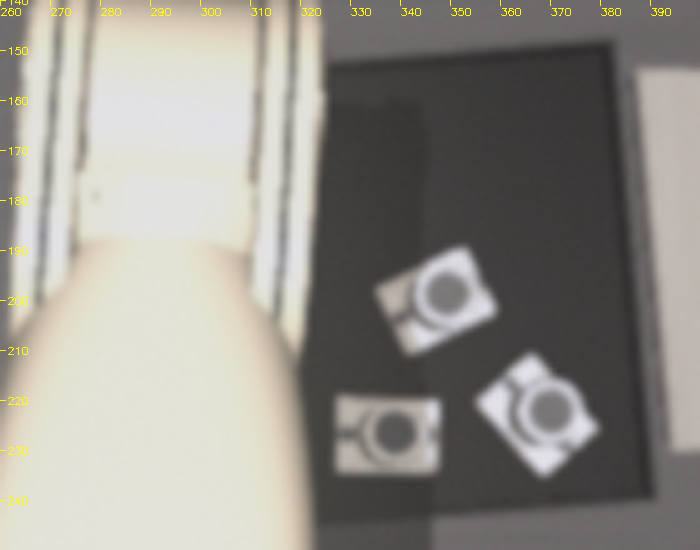

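Request:
step_arm(
  deltas="-0.001 0 -0.03 0 0.4; -0.002 0 -0.07 0 0.4; -0.004 0.01 -0.11 0 0.4; -0.004 0.03 -0.14 0 0.4; -0.0035 0.06 -0.153 0 0.4; -0.003 0.095 -0.155 0 0.4; -0.0025 0.125 -0.1545 0 0.4; -0.0025 0.147 -0.1545 0 0.4; -0.0025 0.16 -0.1545 0 0.4; -0.0025 0.1655 -0.1545 0 0.4; -0.0025 0.1655 -0.1545 0 0.4; -0.0025 0.1655 -0.1545 0 0.4; -0.0025 0.1655 -0.1545 0 -1; -0.0025 0.1655 -0.1545 0 -1; -0.0025 0.1655 -0.1545 0 -1; -0.0025 0.1655 -0.1545 0 -1; -0.0025 0.1655 -0.1545 0 -1",
  squeeze=25,
)

```text
time: 27.05
position: [538.1, -201.5, 43.3]
orientation: [-1.58, 0.008, 0.009]
ft_force: [-1.3, 1.3, 5.2]
finger_gap: 33.6
```

```bash
python3 -c "
from plan import *
plan((537,-201,230,0),(504,292,230,0),(504,292,150,0))"
```

```text
t 27.05 pos [ 538.1 -201.5   43.3] yaw 0.1 tilt -0.9999 q6 1.218 gap 33.6 F [-1.3  1.3  5.2]
(537, -201, 230, 0) -> [-0.0031 -0.1867 -0.0013] 0.1
(504, 292, 230, 0) -> [-0.0356 -0.1911  0.4918] 0.1
(504, 292, 150, 0) -> [-0.0347 -0.1111  0.4925] 0.1
```

Request:
step_arm(
  deltas="0 -0.01 0 0 -1; 0 -0.035 0 0 -1; -0.001 -0.07 0 0 -1; -0.002 -0.105 0 0 -1; -0.003 -0.14 0 0 -1; -0.003 -0.165 0.01 0 -1; -0.004 -0.18 0.035 0 -1; -0.006 -0.187 0.07 0 -1; -0.009 -0.19 0.11 0 -1; -0.012 -0.19 0.15 0 -1; -0.015 -0.19 0.195 0 -1; -0.018 -0.19 0.24 0 -1; -0.021 -0.19 0.285 0 -1; -0.024 -0.19 0.33 0 -1; -0.027 -0.19 0.375 0 -1; -0.03 -0.19 0.415 0 -1; -0.033 -0.19 0.45 0 -1; -0.035 -0.18 0.475 0 -1; -0.035 -0.15 0.49 0 -1; -0.035 -0.12 0.4925 0 -1; -0.035 -0.11 0.4925 0 -1",
)

```text
schema error: expected 1 to 20 rows
```

Request:
step_arm(
  deltas="0 -0.01 0 0 -1; 0 -0.035 0 0 -1; -0.001 -0.07 0 0 -1; -0.002 -0.105 0 0 -1; -0.003 -0.14 0 0 -1; -0.003 -0.165 0.01 0 -1; -0.004 -0.18 0.035 0 -1; -0.006 -0.187 0.07 0 -1; -0.009 -0.19 0.11 0 -1; -0.012 -0.19 0.15 0 -1; -0.015 -0.19 0.195 0 -1; -0.018 -0.19 0.24 0 -1; -0.021 -0.19 0.285 0 -1; -0.024 -0.19 0.33 0 -1; -0.027 -0.19 0.375 0 -1; -0.03 -0.19 0.415 0 -1; -0.033 -0.19 0.45 0 -1; -0.035 -0.18 0.475 0 -1; -0.035 -0.15 0.49 0 -1; -0.035 -0.12 0.4925 0 -1",
)

```text
time: 29.55
position: [503.4, 293.2, 158.1]
orientation: [-1.58, 0.006, 0.011]
ft_force: [0.7, -0.4, -1.5]
finger_gap: 33.4
```

```bash
python3 look.py 12 '[(504,292,50,0),(504,292,45.5,0)]'; python3 -c "
from h import *
f=cv2.imread('pics/scene12.png'); crop(f,355,170,475,300,5,'pics/s12c.png')"
```

```text
t 29.65 pos [500.9 291.  154.9] yaw 0.1 tilt -0.9997 q6 2.096 gap 33.4 F [-0.1  0.2 -2.1]
(504, 292, 50, 0) -> [0.005  0.1048 0.0025] 0.1
(504, 292, 45.5, 0) -> [0.0051 0.1093 0.0026] 0.1
```

View pics/s12c.png

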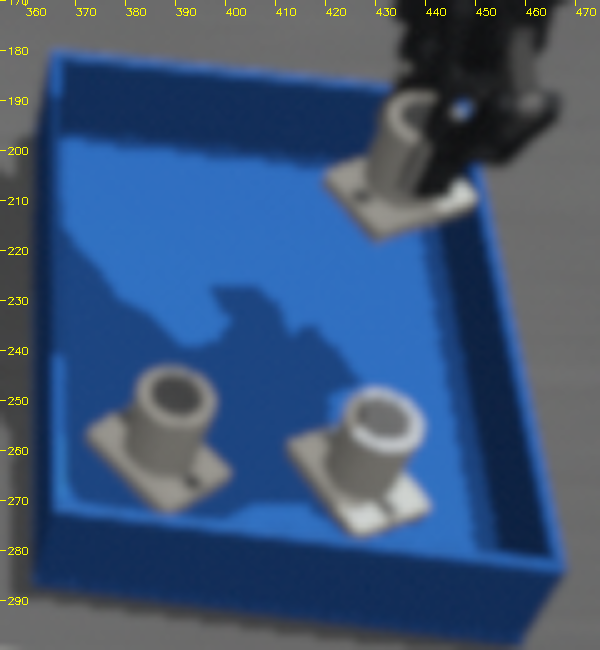

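View pics/t1_12.png

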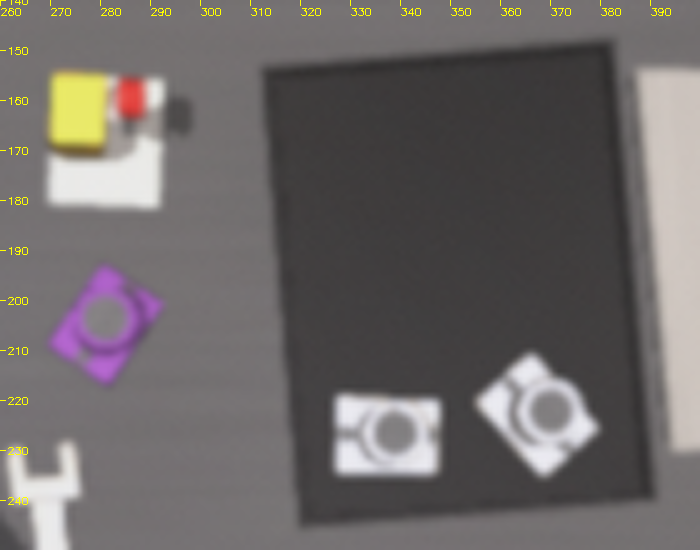

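```bash
python3 -c "
from plan import *
from rig import viewer
for i in range(5):
    viewer.capture('top'); s=manip.state(); print(s['orientation'].round(4),s['position'].round(1))
plan((504,292,50,0),(504,292,45.5,0))"
```

```text
[-1.5834  0.0111  0.0134] [502.2 291.3 157.1]
[-1.5815  0.009   0.0107] [503.3 291.7 158.8]
[-1.5802  0.0074  0.0086] [504.2 292.  159.9]
[-1.5794  0.0065  0.0075] [504.7 292.2 160.5]
[-1.579   0.0062  0.0069] [504.8 292.2 160.7]
t 29.9 pos [504.8 292.2 160.7] yaw 0.0 tilt -0.9999 q6 2.097 gap 33.4 F [-0.1 -0.2 -1. ]
(504, 292, 50, 0) -> [1.000e-04 1.107e-01 7.000e-04] 0.0
(504, 292, 45.5, 0) -> [1.000e-04 1.152e-01 7.000e-04] 0.0
```

Request:
step_arm(
  deltas="0 0.02 0 0 -1; 0 0.045 0 0 -1; 0 0.07 0 0 -1; 0 0.09 0.0005 0 -1; 0 0.102 0.0005 0 -1; 0 0.108 0.0005 0 -1; 0 0.111 0.0005 0 -1; 0 0.113 0.0005 0 -1; 0 0.114 0.0005 0 -1; 0 0.115 0.0005 0 -1; 0 0.116 0.0005 0 -1; 0 0.1165 0.0005 0 -1; 0 0.1165 0.0005 0 -1",
)

```text
time: 31.52
position: [503.9, 291.8, 44.3]
orientation: [-1.579, 0.006, 0.007]
ft_force: [-0.8, -0.1, -0.6]
finger_gap: 33.0
```

Request:
step_arm(
  deltas="0 0.0008 0 0 -1; 0 0.0016 0 0 -1; 0 0.0016 0 0 -1",
)

```text
time: 31.9
position: [503.9, 291.9, 44.3]
orientation: [-1.578, 0.006, 0.006]
ft_force: [-3.2, -2.0, 8.3]
finger_gap: 33.1
```

Contact; release and go for D. D's (465, -173.5) pose is unchanged.

Request:
step_arm(
  deltas="0 -0.001 0 0 -0.1; 0 -0.001 0 0 0.1; 0 -0.001 0 0 0.3; 0 -0.001 0 0 0.3; 0 -0.01 0 0 0.3; 0 -0.04 0 0 0.3; 0 -0.08 0 0 0.3; 0 -0.12 0 0 0.3; 0 -0.15 -0.01 0 0.3; 0 -0.16 -0.03 0 0.3; -0.003 -0.16 -0.07 0 0.3; -0.006 -0.16 -0.11 0 0.3; -0.01 -0.16 -0.15 0 0.3; -0.014 -0.16 -0.19 0 0.3; -0.018 -0.16 -0.23 0 0.3; -0.022 -0.16 -0.27 0 0.3; -0.026 -0.16 -0.3 0 0.3; -0.03 -0.16 -0.32 0 0.3; -0.03 -0.16 -0.325 0 0.3",
)

```text
time: 34.28
position: [474.0, -33.5, 206.2]
orientation: [-1.578, 0.009, 0.006]
ft_force: [-0.2, 0.3, -0.1]
finger_gap: 55.7
```

```bash
python3 -c "
from rig import viewer
for i in range(3): viewer.capture('top')"; python3 look.py 13 '[(465.5,-173.5,200,0),(465.5,-173.5,42,0)]'; python3 -c "
from h import *
f=cv2.imread('pics/scene13.png'); crop(f,355,170,475,300,5,'pics/s13c.png')"
```

```text
t 34.52 pos [475.3 -31.4 206.8] yaw 0.1 tilt -0.9999 q6 1.508 gap 55.6 F [-0.2 -0.8 -0.8]
(465.5, -173.5, 200, 0) -> [-0.0099  0.0079 -0.1421] 0.1
(465.5, -173.5, 42, 0) -> [-0.0086  0.1659 -0.1409] 0.1
```

View pics/s13c.png

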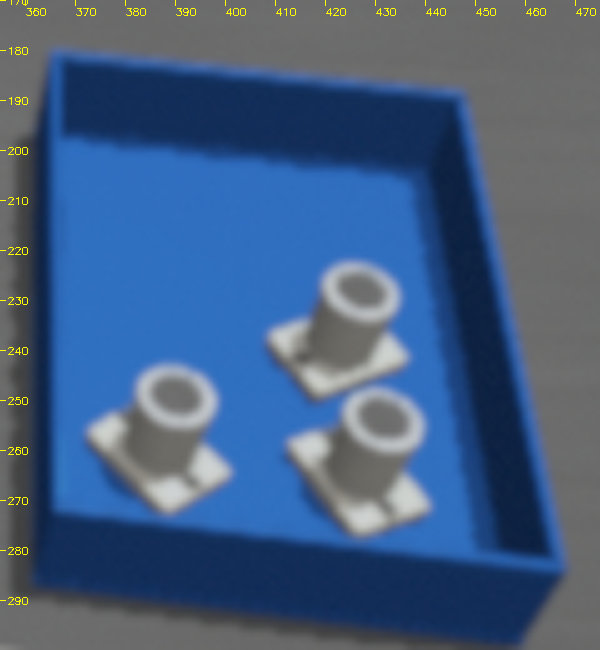

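View pics/t1_13.png

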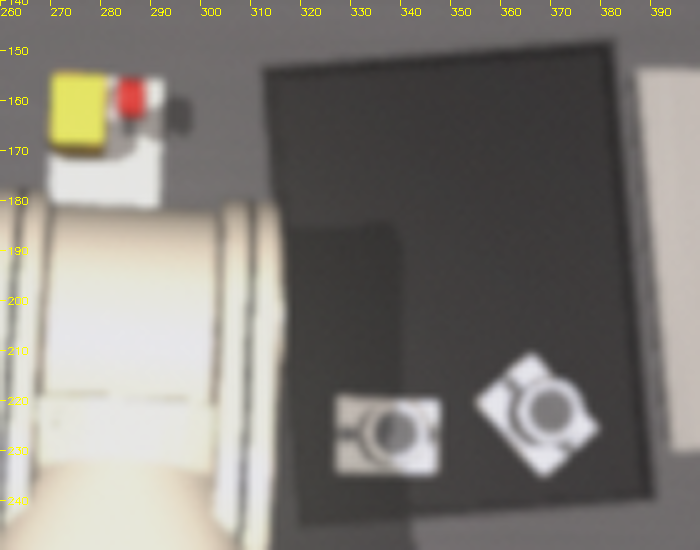

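Request:
step_arm(
  deltas="-0.002 0 -0.03 0 0.3; -0.005 0 -0.065 0 0.3; -0.008 0.01 -0.1 0 0.3; -0.009 0.03 -0.128 0 0.3; -0.009 0.06 -0.14 0 0.3; -0.0085 0.095 -0.141 0 0.3; -0.0085 0.125 -0.141 0 0.3; -0.0085 0.147 -0.141 0 0.3; -0.0085 0.16 -0.141 0 0.3; -0.0085 0.1655 -0.141 0 0.3; -0.0085 0.1655 -0.141 0 0.3; -0.0085 0.1655 -0.141 0 0.3; -0.0085 0.1655 -0.141 0 -1; -0.0085 0.1655 -0.141 0 -1; -0.0085 0.1655 -0.141 0 -1; -0.0085 0.1655 -0.141 0 -1; -0.0085 0.1655 -0.141 0 -1",
  squeeze=25,
)

```text
time: 36.65
position: [466.2, -173.8, 43.2]
orientation: [-1.579, 0.004, 0.006]
ft_force: [-1.4, 0.3, 5.7]
finger_gap: 33.0
```

```bash
python3 -c "
from plan import *
plan((465,-173,230,0),(495,202.5,230,0),(495,202.5,150,0))"
```

```text
t 36.65 pos [ 466.2 -173.8   43.2] yaw 0.1 tilt -0.9999 q6 1.218 gap 33.0 F [-1.4  0.3  5.7]
(465, -173, 230, 0) -> [-0.0024 -0.1868 -0.0006] 0.1
(495, 202.5, 230, 0) -> [ 0.0281 -0.19    0.3748] 0.1
(495, 202.5, 150, 0) -> [ 0.0286 -0.11    0.3754] 0.1
```

Request:
step_arm(
  deltas="0 -0.01 0 0 -1; 0 -0.035 0 0 -1; -0.001 -0.07 0 0 -1; -0.002 -0.105 0 0 -1; -0.002 -0.14 0 0 -1; -0.001 -0.165 0.01 0 -1; 0.001 -0.18 0.035 0 -1; 0.004 -0.187 0.07 0 -1; 0.008 -0.19 0.11 0 -1; 0.012 -0.19 0.15 0 -1; 0.015 -0.19 0.195 0 -1; 0.018 -0.19 0.24 0 -1; 0.021 -0.19 0.28 0 -1; 0.024 -0.19 0.315 0 -1; 0.027 -0.19 0.345 0 -1; 0.028 -0.18 0.365 0 -1; 0.0285 -0.15 0.374 0 -1; 0.0285 -0.12 0.3755 0 -1; 0.0285 -0.11 0.3755 0 -1",
)

```text
time: 39.02
position: [493.1, 201.7, 147.5]
orientation: [-1.581, 0.008, 0.01]
ft_force: [-0.4, 0.4, -1.0]
finger_gap: 32.9
```

```bash
python3 -c "
from rig import viewer
for i in range(4): viewer.capture('top')"; python3 look.py 14 '[(495.5,202.5,50,0),(495.5,202.5,44.5,0)]'; python3 -c "
from h import *
f=cv2.imread('pics/scene14.png'); crop(f,355,170,475,300,5,'pics/s14c.png')"
```

```text
t 39.33 pos [495.9 202.6 151.4] yaw 0.0 tilt -1.0 q6 1.961 gap 32.9 F [ 0.3 -0.6 -0.4]
(495.5, 202.5, 50, 0) -> [-0.      0.1014  0.0006] 0.0
(495.5, 202.5, 44.5, 0) -> [0.     0.1069 0.0006] 0.0
```

View pics/s14c.png

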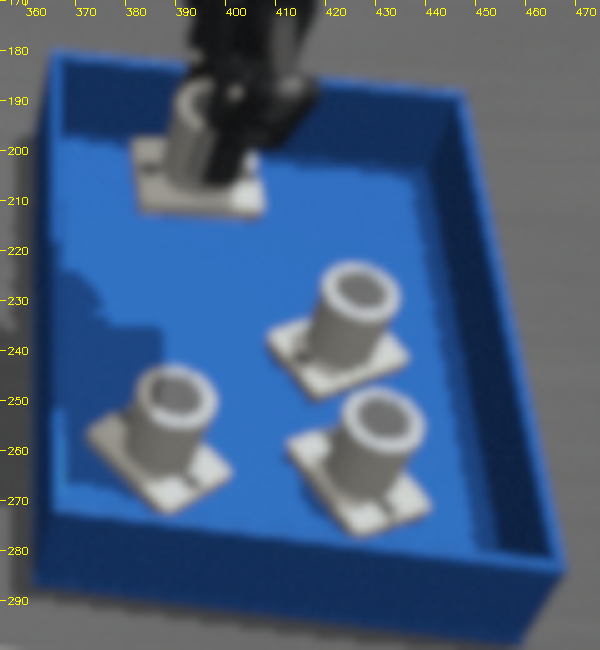

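View pics/t1_14.png

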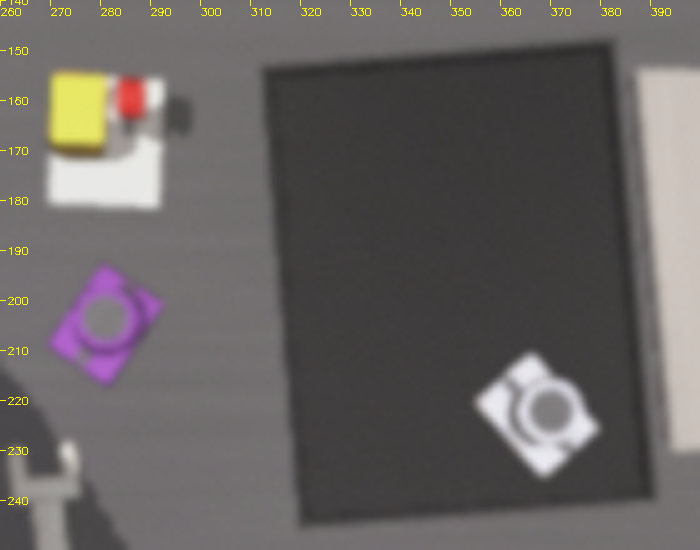

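Request:
step_arm(
  deltas="0 0.02 0 0 -1; 0 0.045 0 0 -1; 0 0.068 0 0 -1; 0 0.085 0.0005 0 -1; 0 0.095 0.0005 0 -1; 0 0.1 0.0005 0 -1; 0 0.1025 0.0005 0 -1; 0 0.104 0.0005 0 -1; 0 0.105 0.0005 0 -1; 0 0.106 0.0005 0 -1; 0 0.107 0.0005 0 -1; 0 0.1075 0.0005 0 -1; 0 0.1075 0.0005 0 -1",
)

```text
time: 40.95
position: [495.6, 202.4, 44.3]
orientation: [-1.578, 0.002, 0.004]
ft_force: [-0.6, -0.0, 3.4]
finger_gap: 33.2
```

Request:
step_arm(
  deltas="0 0.0005 0 0 -1; 0 0 0 0 -0.1; 0 -0.001 0 0 0.1; 0 -0.001 0 0 0.3; 0 -0.001 0 0 0.3; 0 -0.01 0 0 0.3; 0 -0.04 0 0 0.3; 0 -0.08 0 0 0.3; 0 -0.12 0 0 0.3; 0 -0.15 -0.01 0 0.3; 0 -0.16 -0.03 0 0.3; -0.003 -0.16 -0.07 0 0.3; -0.006 -0.16 -0.11 0 0.3; -0.01 -0.16 -0.15 0 0.3; -0.014 -0.16 -0.19 0 0.3; -0.018 -0.16 -0.23 0 0.3; -0.02 -0.16 -0.26 0 0.3; -0.02 -0.16 -0.28 0 0.3; -0.02 -0.16 -0.285 0 0.3",
)

```text
time: 43.32
position: [475.3, -83.1, 205.5]
orientation: [-1.577, 0.006, 0.003]
ft_force: [0.7, -0.3, 0.1]
finger_gap: 55.6
```

```bash
python3 -c "
from rig import viewer
for i in range(3): viewer.capture('top')"; python3 look.py 15 '[(476.5,-254,200,0),(476.5,-254,42,0)]'; python3 -c "
from h import *
f=cv2.imread('pics/scene15.png'); crop(f,355,170,475,300,5,'pics/s15c.png')"
```

```text
t 43.58 pos [476.2 -80.9 206.1] yaw 0.1 tilt -1.0 q6 1.405 gap 55.4 F [-0.3  0.7 -0. ]
(476.5, -254, 200, 0) -> [ 0.      0.0072 -0.1731] 0.1
(476.5, -254, 42, 0) -> [ 0.0007  0.1652 -0.1721] 0.1
```

View pics/s15c.png

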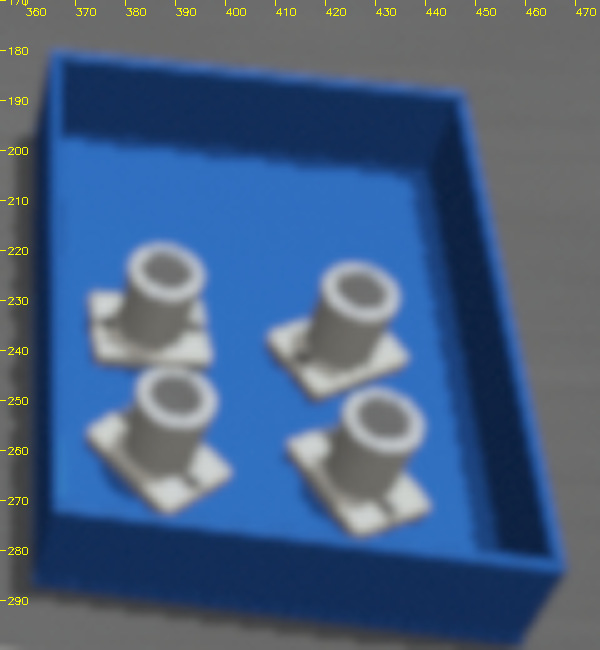

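View pics/t1_15.png

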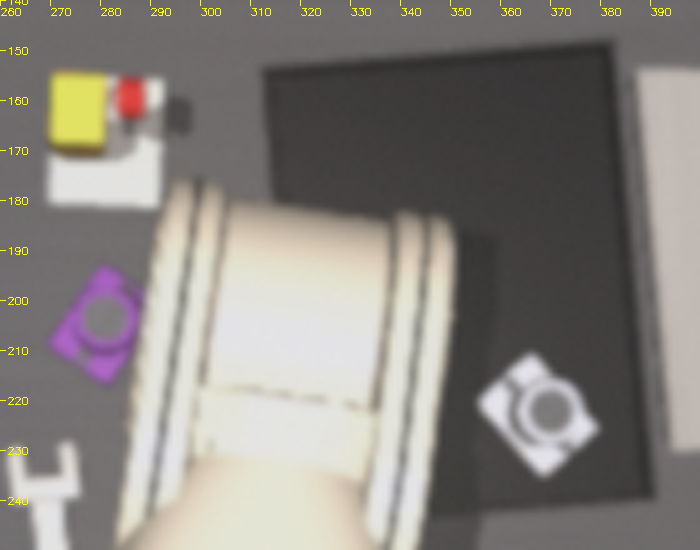

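Four upright in the tote; E is unmoved. Grasp E.

Request:
step_arm(
  deltas="0 0 -0.03 0 0.3; 0 0 -0.07 0 0.3; 0 0 -0.11 0 0.3; 0 0.01 -0.145 0 0.3; 0 0.035 -0.168 0 0.3; 0.0005 0.065 -0.173 0 0.3; 0.0005 0.1 -0.172 0 0.3; 0.0005 0.13 -0.172 0 0.3; 0.0005 0.15 -0.172 0 0.3; 0.0005 0.161 -0.172 0 0.3; 0.0005 0.165 -0.172 0 0.3; 0.0005 0.165 -0.172 0 0.3; 0.0005 0.165 -0.172 0 0.3; 0.0005 0.165 -0.172 0 -1; 0.0005 0.165 -0.172 0 -1; 0.0005 0.165 -0.172 0 -1; 0.0005 0.165 -0.172 0 -1; 0.0005 0.165 -0.172 0 -1",
  squeeze=25,
)

```text
time: 45.82
position: [476.8, -254.3, 43.0]
orientation: [-1.578, 0.001, 0.003]
ft_force: [-0.1, -0.7, 5.6]
finger_gap: 33.4
```

```bash
python3 -c "
from plan import *
plan((476,-254,230,0),(429.5,285,230,0),(429.5,285,150,0))"
```

```text
t 45.83 pos [ 476.8 -254.3   43. ] yaw 0.1 tilt -1.0 q6 1.083 gap 33.4 F [-0.1 -0.7  5.6]
(476, -254, 230, 0) -> [-0.0013 -0.1869 -0.0011] 0.1
(429.5, 285, 230, 0) -> [-0.047  -0.1907  0.538 ] 0.1
(429.5, 285, 150, 0) -> [-0.0468 -0.1108  0.5385] 0.1
```

Request:
step_arm(
  deltas="0 -0.01 0 0 -1; 0 -0.035 0 0 -1; 0 -0.07 0 0 -1; 0 -0.105 0 0 -1; -0.001 -0.14 0 0 -1; -0.002 -0.165 0.015 0 -1; -0.004 -0.18 0.045 0 -1; -0.007 -0.187 0.085 0 -1; -0.011 -0.19 0.13 0 -1; -0.015 -0.19 0.18 0 -1; -0.02 -0.19 0.23 0 -1; -0.025 -0.19 0.28 0 -1; -0.03 -0.19 0.33 0 -1; -0.034 -0.19 0.38 0 -1; -0.038 -0.19 0.43 0 -1; -0.042 -0.19 0.475 0 -1; -0.045 -0.18 0.51 0 -1; -0.047 -0.15 0.53 0 -1; -0.047 -0.12 0.538 0 -1; -0.047 -0.11 0.5385 0 -1",
)

```text
time: 48.32
position: [427.5, 284.5, 147.1]
orientation: [-1.581, 0.003, 0.008]
ft_force: [-0.1, -1.0, -1.9]
finger_gap: 33.7
```

```bash
python3 -c "
from rig import viewer
for i in range(4): viewer.capture('top')"; python3 look.py 16 '[(429.5,285,50,0),(429.5,285,44.2,0)]'; python3 -c "
from h import *
f=cv2.imread('pics/scene16.png'); crop(f,355,170,475,300,5,'pics/s16c.png')"
```

```text
t 48.62 pos [430.2 285.  150.7] yaw 0.0 tilt -1.0 q6 2.158 gap 33.1 F [-0.5 -1.  -1.6]
(429.5, 285, 50, 0) -> [-0.0006  0.1007  0.0006] 0.0
(429.5, 285, 44.2, 0) -> [-0.0006  0.1065  0.0007] 0.0
```

View pics/s16c.png

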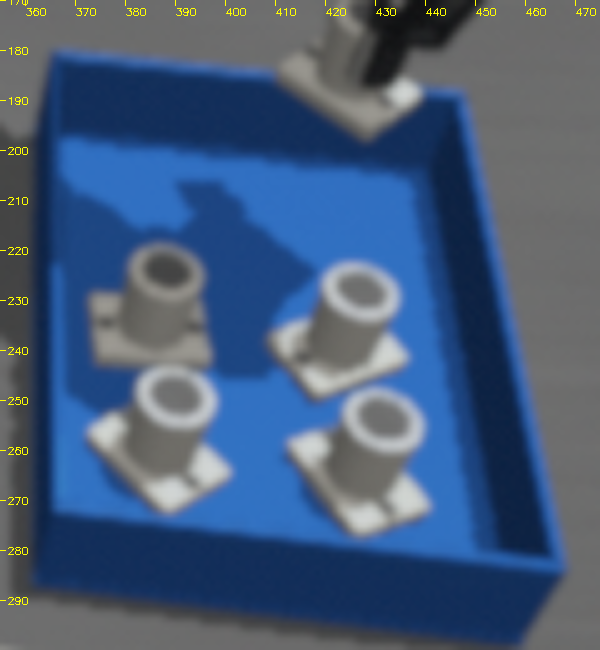

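Request:
step_arm(
  deltas="0 0.02 0 0 -1; -0.0005 0.045 0 0 -1; -0.0005 0.068 0 0 -1; -0.0005 0.085 0.0005 0 -1; -0.0005 0.095 0.0005 0 -1; -0.0005 0.1 0.0005 0 -1; -0.0005 0.1025 0.0005 0 -1; -0.0005 0.104 0.0005 0 -1; -0.0005 0.105 0.0005 0 -1; -0.0005 0.106 0.0005 0 -1; -0.0005 0.107 0.0005 0 -1; -0.0005 0.1075 0.0005 0 -1; -0.0005 0.1075 0.0005 0 -1",
)

```text
time: 50.25
position: [429.8, 285.0, 44.0]
orientation: [-1.576, -0.001, 0.001]
ft_force: [-1.8, -0.9, 4.4]
finger_gap: 33.2
```

Contact. Release, lift and head back towards the switch.

Request:
step_arm(
  deltas="0 0.0005 0 0 -1; 0 0 0 0 -0.1; 0 -0.001 0 0 0.1; 0 -0.001 0 0 0.3; 0 -0.001 0 0 0.3; 0 -0.01 0 0 0.3; 0 -0.04 0 0 0.3; 0 -0.08 0 0 0.3; 0 -0.12 0 0 0.3; 0 -0.15 -0.01 0 0.3; 0 -0.16 -0.03 0 0.3; 0.01 -0.16 -0.07 0 0; 0.02 -0.16 -0.11 0 -0.5; 0.03 -0.16 -0.15 0 -1; 0.04 -0.16 -0.19 0 -1; 0.05 -0.16 -0.23 0 -1; 0.06 -0.16 -0.27 0 -1; 0.07 -0.16 -0.3 0 -1; 0.08 -0.16 -0.32 0 -1; 0.08 -0.16 -0.322 0 -1",
)

```text
time: 52.75
position: [509.3, -38.0, 204.8]
orientation: [-1.576, 0.003, -0.0]
ft_force: [0.5, 0.1, 0.1]
finger_gap: 0.2
```

```bash
python3 -c "
from rig import viewer
for i in range(4): viewer.capture('top')"; python3 look.py 17 '[(540,-36.5,200,90),(540,-36.5,147.5,90)]'; python3 -c "
from h import *
f=cv2.imread('pics/scene17.png'); crop(f,355,170,475,300,5,'pics/s17c.png')"
```

```text
t 53.05 pos [509.6 -35.4 205.7] yaw 0.1 tilt -1.0 q6 1.502 gap -0.1 F [0.9 0.4 0. ]
(540, -36.5, 200, 90) -> [ 0.0304  0.0057 -0.0011] -89.9
(540, -36.5, 147.5, 90) -> [ 0.0304  0.0582 -0.0008] -89.9
```

View pics/s17c.png

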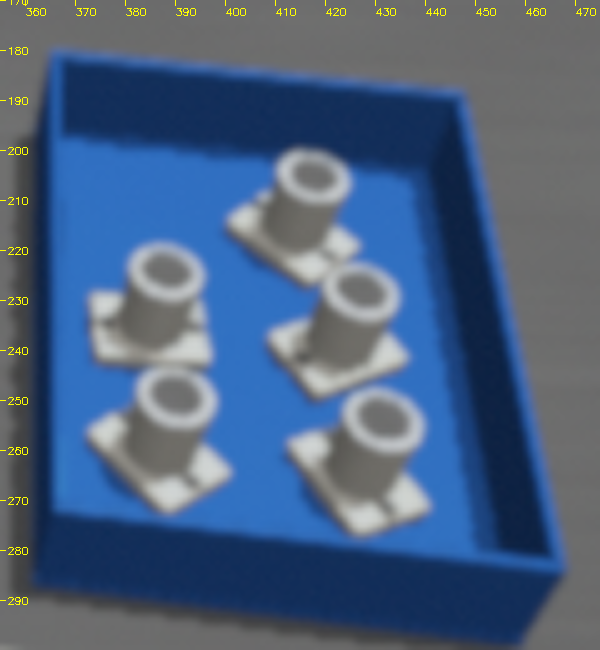

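View pics/top17.png

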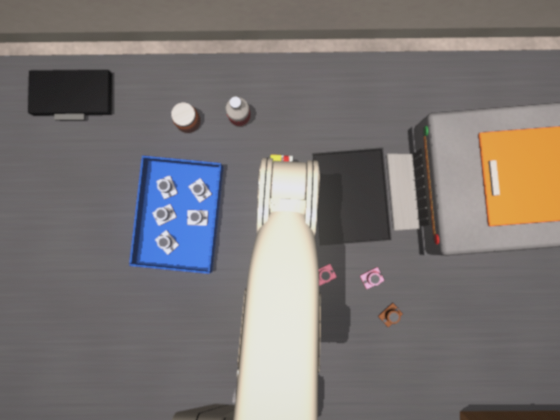

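View pics/s1_17.png

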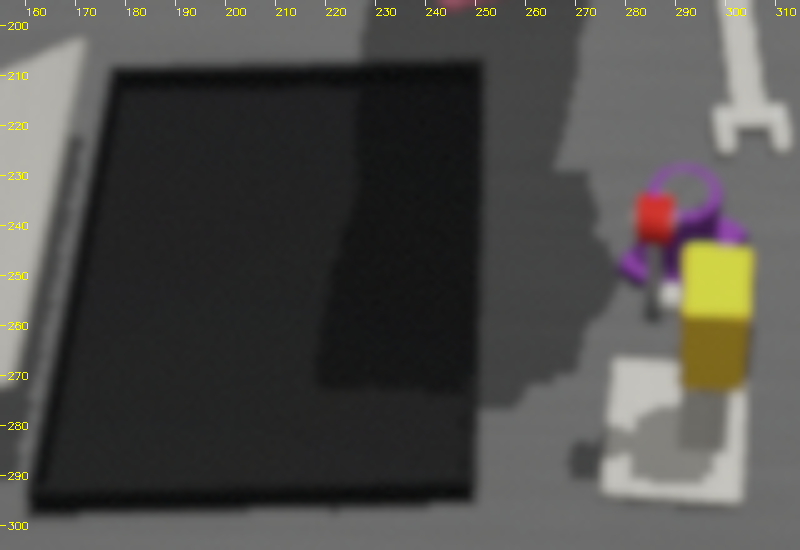

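Request:
step_arm(
  deltas="0.003 0 0 -10 -1; 0.006 0 0 -20 -1; 0.01 0 0 -30 -1; 0.015 0 0 -40 -1; 0.02 0 -0.001 -50 -1; 0.025 0 -0.001 -60 -1; 0.03 0.01 -0.001 -70 -1; 0.03 0.025 -0.001 -80 -1; 0.03 0.04 -0.001 -90 -1; 0.03 0.05 -0.001 -90 -1; 0.0305 0.056 -0.001 -90 -1; 0.0305 0.058 -0.001 -90 -1; 0.0305 0.058 -0.001 -90 -1",
)

```text
time: 54.68
position: [540.2, -36.6, 148.0]
orientation: [-1.212, -1.208, 1.214]
ft_force: [0.4, 0.8, -0.3]
finger_gap: 0.1
```

```bash
python3 -c "
from rig import viewer
for i in range(3): viewer.capture('top')"; python3 -c "
from plan import *
plan((600,-36.5,147,90),(635,-36.5,145,90))"
```

```text
t 54.83 pos [540.4 -36.7 148.2] yaw 90.1 tilt -1.0 q6 -0.067 gap -0.2 F [ 0.7  0.6 -0.3]
(600, -36.5, 147, 90) -> [ 0.0001  0.0012 -0.0596] 0.1
(635, -36.5, 145, 90) -> [ 0.      0.0032 -0.0946] 0.1
```

Request:
step_arm(
  deltas="0 0 -0.02 0 -1; 0 0.001 -0.04 0 -1; 0 0.001 -0.055 0 -1; 0 0.001 -0.062 0 -1; 0 0.0015 -0.068 0 -1; 0 0.0015 -0.074 0 -1; 0 0.0015 -0.08 0 -1; 0 0.0025 -0.085 0 -1; 0 0.0025 -0.09 0 -1; 0 0.003 -0.094 0 -1; 0 0.003 -0.096 0 -1; 0 0.003 -0.096 0 -1; 0 0.003 -0.096 0 -1",
)

```text
time: 56.45
position: [633.6, -36.8, 143.6]
orientation: [-1.208, -1.203, 1.218]
ft_force: [-7.6, -1.2, -0.1]
finger_gap: -0.3
```

```bash
python3 -c "
from plan import *
from rig import viewer
plan((560,-36.5,147,90))
c=viewer.capture('scene'); crop(c['frame'],265,215,325,275,10,'pics/scene18c.png')
"
```

```text
t 56.45 pos [633.6 -36.8 143.6] yaw 90.1 tilt -1.0 q6 -0.057 gap -0.3 F [-7.6 -1.2 -0.1]
(560, -36.5, 147, 90) -> [ 0.0004 -0.0029  0.0736] 0.1
```

View pics/scene18c.png

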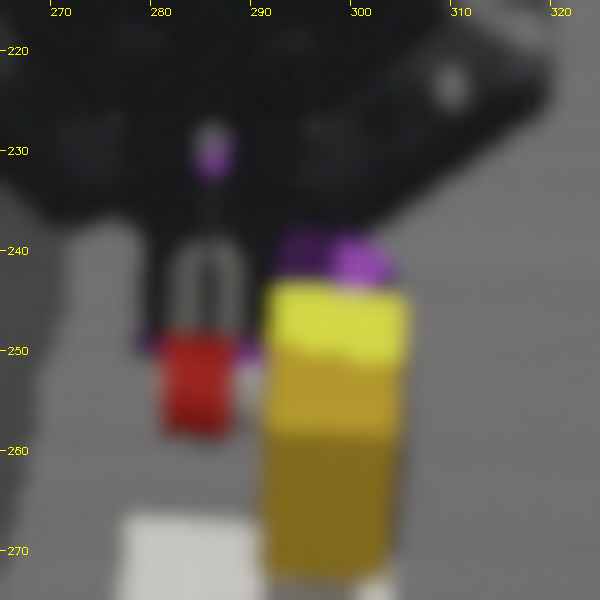

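Roller centre is at about (284.9, 252.9), so roughly 0.62 rad: past the click and short of the stop. Let go and retreat.

Request:
step_arm(
  deltas="0 0 0.01 0 -1; 0 0 0.025 0 -1; 0 0 0.045 0 -1; 0 -0.01 0.07 0 -1; 0 -0.03 0.1 0 -1; 0 -0.06 0.13 0 -1; 0 -0.09 0.16 0 -1; 0 -0.1 0.19 0 -1; 0 -0.1 0.22 0 -1; 0 -0.1 0.23 0 -1; 0 -0.1 0.23 0 -1; 0 -0.1 0.23 0 -1",
)

```text
time: 58.0
position: [405.4, -36.5, 245.1]
orientation: [-1.209, -1.203, 1.217]
ft_force: [0.0, 0.7, -0.0]
finger_gap: -0.4
```

```bash
python3 look.py 19 '[]'; python3 -c "
from h import *
f=cv2.imread('pics/scene19.png'); crop(f,270,170,480,370,3,'pics/s19c.png')"
```

```text
t 58.1 pos [405.1 -36.5 244.9] yaw 90.1 tilt -1.0 q6 -0.087 gap -0.2 F [-0.7 -0.1  0.5]
```

View pics/s19c.png

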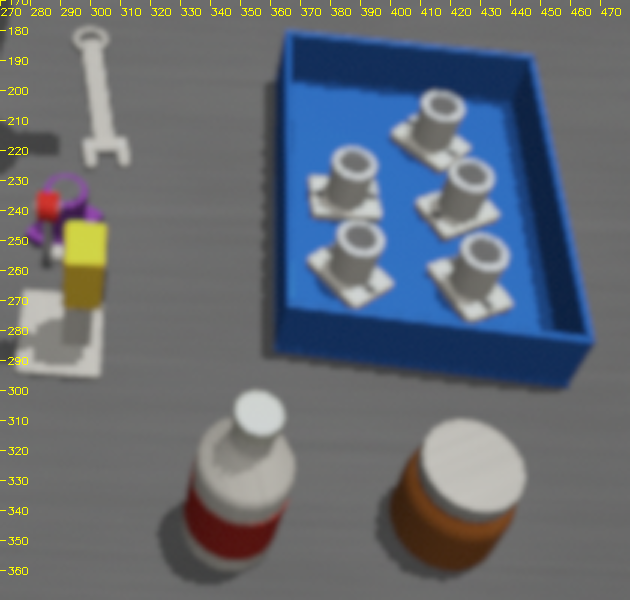

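View pics/top19.png

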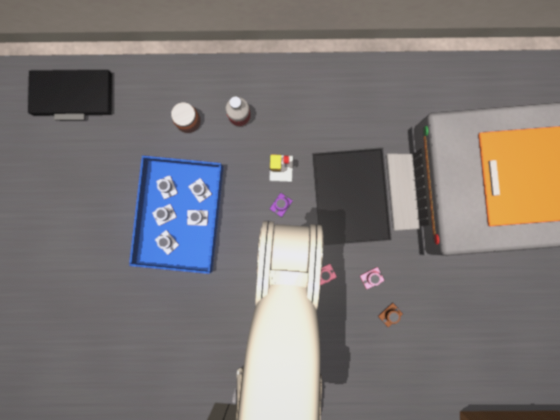

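The lever is upright, all five castings stand in the tote, and the bystanders look unmoved. I'll hand the job in.

```bash
python3 -c "
from rig import manip
print(manip.job_done())"
```

```text
the job is handed in; nothing more can be done
None
```

The job is done and handed in at about 58 s of the 210 s allowed.

- **Stopping the washer:** I pushed the lever to about 0.64 rad before reaching into the tray. That figure comes from the roller's position in the image and the finger's travel. It sprang back upright when I let go.
- **Moving the castings:** Five castings were in the tray. Each was gripped with the grip set to 25 N and lowered until the wrist force showed contact with the tote floor before I let go. One was knocked about 3 cm aside during the run, so I measured it again before picking it up.
- **Restarting the washer:** Once all five were in, I pushed the lever to about 0.62 rad and let it go.

**Last checks:** The final pictures show five castings upright on the tote floor, the tray empty and the lever upright. The bottle, jar, wrench, purple piece and other look-alikes in view appear unmoved, though the arm hid part of the bench in the top view. The robot was clear of everything.

**Limits:** The clicks can't be sensed directly; I inferred them from the two deflections, which both lie between the 0.4 click and the 1.05 stop. The push force read about 7.7 N, higher than the roughly 5 N expected at that angle. I put that down to friction or sensor noise, since the image and finger travel agreed. No check failed.

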